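# Return the blue wheel-nut socket to its bin on the tilted carousel

## Robot

A 6-joint arm with a two-finger parallel gripper is mounted at the origin on the work surface. World frame = base frame: x ahead of the robot, y to its left, z up, the work surface at z = 0. Lengths are in m, angles in rad, forces in N, time in s.
With the tool pointing down it reaches from about 0.35 to 0.975 m from the base axis. Payload 4.9 kg.
Tool frame: the origin (TCP) lies at the very end of the fingers, on their centre line; the grasp point (between the pads) lies 19 mm behind it; y points along the fingers, z is the direction in which the jaws open and shut, and the axes are right-handed (so a half turn about y gives the same grasp; the last joint's range is limited). The gripper opens to 85 mm and grips with 20 to 120 N. Pads are 22 mm wide; open, the fingers measure 114 mm over their backs; the gripper's body (76 mm by 85 mm) begins 54 mm behind the grasp point. The pads swing forward as they close: fully open they stand 13 mm farther back than shut.
Start: joints at [-1.409, 0.053, 1.613, -0, 1.476, -0.119], TCP at [0.173, -0.601, 0.231] pointing down, gripper open.
Joint ranges: [-3.01, 3.01], [-1.01, 2.22], [0.06, 2.58], [-1.02, 4.17], [0.09, 2.62], [-3.14, 3.14]. Speed limits (rad/s): [2.57, 2.57, 3.14, 3.14, 3.14, 3.14].

## Interface

Orientations are given as a rotation vector (axis times angle).
In Python, from station import ctrl gives the robot as it stands.
- The arm moves only by the tool arm_command, never from a script. Its argument "steps" is a list of rows, each a list of 3 entries, a list of its own where there are three numbers: the shift along the tool's x, y, z in m, then the turn, a rotation vector about the tool's x, y, z in degrees, then the opening, from 0 (shut) to 1 (fully open). In form: [[[dx, dy, dz], [ax, ay, az], gripper], ...]. A call has 1 to 5 rows; each row is the pose to reach, as a shift and turn from the pose measured when the call began, along the tool's axes at that moment; what a row does not reach only later rows make up. A row lasts 1/10 s, in which the tool goes at most 50 mm and 8.59 degrees, less where a joint would pass 70% of its speed; a pose out of reach is approached as far as the arm can. A call with a gripper value outside its range is refused whole. The fingers move at their own pace and stop on an object; "force" is the grip in N (left out, the last holds). Time passes only in rows, so rows that repeat a pose let the fingers close. It gives the time, the measured TCP pose, the force and the opening at its end, in the units of the state.
- ctrl.get_obs(): the state, without advancing time (a new reading comes with each control period).
- ctrl.get_image(name): name is "scene" or "top" or "wrist"; returns a dict with "img" (400x640x3 uint8, red, green, blue), "camera_matrix" (3x3 intrinsics, pixels), "k1" (the pictures are not rectified: a ray, as slopes to the right and down, at radius r is drawn at 1 + k1 r^2 times it, then the intrinsics apply), "world_from_camera" (4x4, takes a point from camera to world coordinates). Camera axes: x right, y up, looking along -z (the intrinsics and any distortion apply to the point x, -y, -z); pixel columns grow to the right and rows downward; lengths in m; the calibration is good to about 2 mm. A picture is of the moment at which its call begins. There is no depth.
- ctrl.finish_job(): hands the job in, once; it reports no verdict.
Trained networks look in a picture, given as the dict that the camera call returned (one of the last four; its "shot" number tells which), for a name from the list of things; names that differ only in an ending like _2 or _b are one class to them, and where a whole thing is asked for, a point or a joint stands for the part that bears it (a point fixed in the world has none). Each returns a list of dicts, best first, with "confidence" (0 to 1); they miss things now and then, are a little off and sometimes report something else, mostly with a low value. They report only what shows in the picture. A call takes as long as a camera call. They do not tell look-alikes from the thing itself.
- ctrl.boxes_of(picture, name): "position" ([row, column] in pixels, amid what is visible of it).
The state is a dict: "t": time; "q": joint angles; "dq": joint speeds; "effort": joint torques, N m; "tool_pos": TCP position; "tool_rot": TCP orientation; "contact_force": force on the tool from outside, world axes, zero at the start; "wrist_torque": the same for the moment, N m; "opening": finger opening in m.
Only numpy, scipy, OpenCV 4.12 (cv2) and the standard library are available. Lean on these libraries where they do the work, as an engineer would, in place of code of your own. Each camera call takes 0.05 s, during which the arm holds its last target.

## Task

Turn the tilted parts carousel until its blue bin is at the front, in line with the yellow arrow on the stand's foot, and only then put the blue-sleeved socket into that bin. Lower it gently along the slope of the bin until you feel it stand on the bin's floor (how high the floor is set is not known), and only then let go, without dropping or ramming it. Leave the blue bin at the arrow, and leave the red and yellow sockets and the steel cone on the bench where they are.

Things in the scene. Friction and masses are not known exactly. Their poses are not given: they have to be found in the camera images.
- stand: Fixed red stand of the carousel. Origin on the bench, 130 mm straight below the centre of the disc's top face. z up, x away from the robot, y left; yaw within 0.2 rad. The carousel's axis leans 30 degrees from vertical towards -x: it points along (-0.5, 0, 0.866) here. The front is the -x side, the disc's lowest; a yellow arrow on the foot at x = -185 mm, y = 0 marks it.
- bar (a point): Middle of the black overhead tube, 24 mm thick, 360 mm long along the stand's y; 128 mm in front (-x) of the stand's origin, 312 mm up; from its ends it bends back and down to posts at x = 30, y = +-210 mm. It is in the way of a vertical gripper over the front bin: work from the robot's side with the tool leaning 30 degrees, parallel to the carousel's axis.
- carousel (a joint): Turn of the carousel, rad, counter-clockwise positive seen from above; 0 or any multiple of 2 pi: blue bin exactly at the front. Turns freely 12 rad each way, stays where left; takes about 3 N at a post. Grey disc 330 mm wide with five bins 72 degrees apart, counter-clockwise: blue, red, green (holds a short socket, top 89 mm over the disc), white (holds a cone, 74 mm), yellow.
- post (a point): Top of one of the five equal turning posts (black caps), midway between bins, 72 degrees apart: 16 mm thick, 120 mm high over the disc, parallel to the axis, 140 mm from it. This one is 36 degrees counter-clockwise of the blue bin. Pinch or push a post near its top to turn the disc; a turn of over about 70 degrees needs more strokes, each with a fresh post near the front.
- blue_bin (a point): Centre of the blue bin's mouth, 80 mm above the disc, 105 mm from the axis; z out of the bin along the axis, x towards the axis. All bins are alike: 54 mm (radial) by 60 mm inside, walls 4 mm thick and 80 mm high. Only the blue bin's floor is adjustable: it holds up to about 25 N before slipping down, and is set anew each time, 55 to 75 mm below the mouth.
- blue_socket_mid (a point): Centre of the blue-sleeved deep impact socket: a dark steel cylinder 44 mm in diameter and 140 mm long, standing upright on the bench, about 0.5 kg. Origin half-way up, z along its length. Either end may go down.
- red_socket_mid (a point): Centre of the red-sleeved socket, same shape and size, standing on the bench; leave alone.
- yellow_socket_mid (a point): Centre of the yellow-sleeved socket, same shape and size, standing on the bench; leave alone.
- cone_mid (a point): Centre of a steel centring cone standing on the bench, 90 mm wide at its foot, 65 mm high; leave alone.
There are look-alikes about, which are no part of the job. Leave any purple or turquoise look-alike of the part that bears blue_socket_mid alone.

How it is judged:
By the outcome, as a careful person would: the job done as asked, in the order asked, and still so for the second after the job is handed in, with the robot touching nothing.
It also fails if it takes over 72 s, if anything falls off the work surface, if the arm or the gripper's body presses on something with over 40 N, if the wrist force passes 120 N, or if a joint passes its speed limit or range.

## Working session

There is one attempt and no reset: what is moved stays moved. The work goes in short steps, Python scripts to look and compute and a tool call to move; the robot and the scene stay as the last step left them, time stands still between calls to the robot, and variables do not carry over. Pictures are saved under pics/ and viewed, and the job is handed in when it is done.

Besides the shell and the picture viewer there is one more tool, called after "Call:" as a command line: name --argument value ..., lists and objects as JSON in quotes. arm_command: Moves the arm, as the interface text tells. Its arguments: {"type":"object","properties":{"steps":{"type":"array"},"force":{"type":"number"}},"required":["steps"]}

```bash
ls; mkdir -p pics; python3 - <<'E'
from station import ctrl
import cv2
o=ctrl.get_obs()
for k,v in o.items(): print(k,v)
for n in ["scene","top","wrist"]:
    d=ctrl.get_image(n); cv2.imwrite(f"pics/{n}0.png",d["img"][:,:,::-1])
    print(n,d["camera_matrix"],d["k1"],d["world_from_camera"],d["shot"])
    if n!="wrist":
        for nm in ["blue_socket_mid","post","blue_bin","stand","carousel","bar"]:
            try: print(nm,[(b["position"],round(b["confidence"],2)) for b in ctrl.boxes_of(d,nm)])
            except Exception as e: print(nm,e)
E
```

```text
pics
t 0.0
q [-1.40898919e+00  5.33509417e-02  1.61431483e+00  3.51062569e-05
  1.47597924e+00 -1.19001618e-01]
dq [ 0.00112284 -0.00105878 -0.0001952   0.00012962  0.00078527 -0.00036114]
effort [ 7.81896506e-04 -3.93678296e+01 -3.70175064e+01 -3.86977251e-05
  6.99349330e-03  3.57661687e-07]
tool_pos [ 0.17311548 -0.59989592  0.23005424]
tool_rot [-0.29270316  2.07310352 -2.06881035]
contact_force [0.05129879 0.24024656 0.64911396]
wrist_torque [ 0.04583732 -0.02293402  0.03404351]
opening 0.08542512533923932
scene [[482.1569514    0.         306.15005629]
 [  0.         482.1569514  195.15639974]
 [  0.           0.           1.        ]] -0.023390229243582694 [[-0.21818666 -0.56827348  0.79338505  1.51073172]
 [ 0.97585498 -0.13544236  0.17135467  0.23013904]
 [ 0.01008163  0.81161605  0.58410422  0.91879303]
 [ 0.          0.          0.          1.        ]] 1
blue_socket_mid [([177.1, 209.1], 0.95), ([196.0, 230.6], 0.87), ([179.9, 183.5], 0.81), ([157.5, 220.0], 0.75)]
post [([238.8, 302.1], 0.93)]
blue_bin [([240.5, 298.0], 0.93), ([279.2, 477.9], 0.57), ([219.4, 418.9], 0.3
[... 501 characters left out ...]
71.9, 426.3], 0.87), ([243.7, 453.1], 0.72), ([141.3, 302.2], 0.67), ([241.6, 423.9], 0.66), ([231.0, 392.2], 0.57)]
post [([135.7, 301.8], 0.88)]
blue_bin [([133.3, 302.2], 0.85)]
stand [([146.7, 306.1], 0.72)]
carousel [([136.5, 303.1], 0.81)]
bar [([142.6, 302.5], 0.94)]
wrist [[293.57252498   0.         315.65429043]
 [  0.         293.57252498 199.60597263]
 [  0.           0.           1.        ]] -0.015488269303975713 [[ 2.78333208e-01  9.21780057e-01  2.69911380e-01  2.42440997e-01]
 [-9.60484578e-01  2.67112873e-01  7.82309898e-02 -5.79807458e-01]
 [ 1.49622098e-05 -2.81020000e-01  9.59701912e-01  3.73831265e-01]
 [ 0.00000000e+00  0.00000000e+00  0.00000000e+00  1.00000000e+00]] 3
```

View pics/scene0.png

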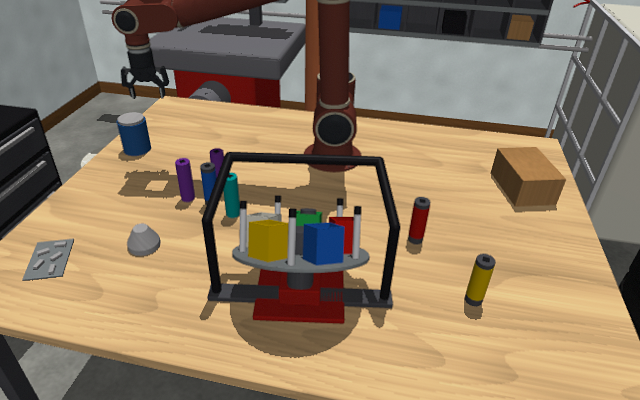

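View pics/top0.png

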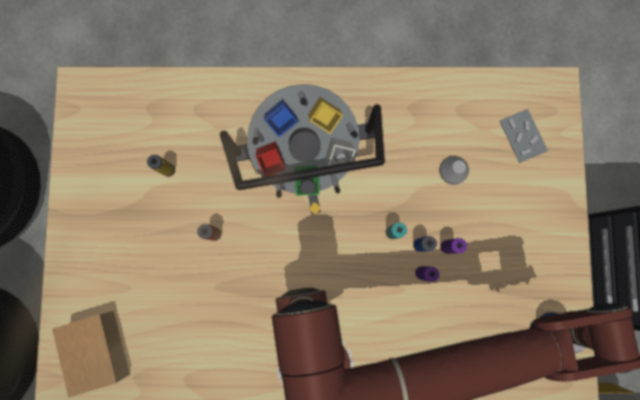

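View pics/wrist0.png

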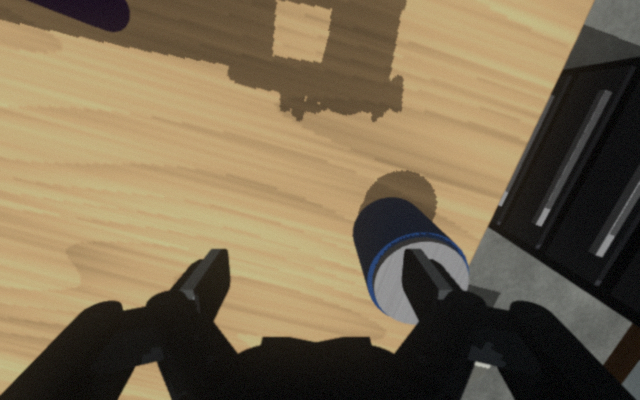

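Scene shows the blue socket at about (183,208) row/col, ringed by purple and turquoise look-alikes. The blue bin is at the far side (top view row 118, col 280), and green is near the front. Next I'll zoom in.

```bash
cat > h.py <<'E'
import numpy as np, cv2
from scipy.spatial.transform import Rotation as R
from scipy.optimize import least_squares
def proj(d,P):
    P=np.atleast_2d(np.asarray(P,float)); T=np.linalg.inv(d["world_from_camera"])
    c=P@T[:3,:3].T+T[:3,3]; s=np.c_[c[:,0]/-c[:,2],-c[:,1]/-c[:,2]]
    s=s*(1+d["k1"]*(s**2).sum(1))[:,None]
    K=d["camera_matrix"]; return s*[K[0,0],K[1,1]]+K[:2,2]   # col,row
def ray(d,uv):
    K=d["camera_matrix"]; p=(np.asarray(uv,float)-K[:2,2])/[K[0,0],K[1,1]]; s=p.copy()
    for _ in range(10): s=p/(1+d["k1"]*(s**2).sum())
    W=d["world_from_camera"]; v=W[:3,:3]@np.array([s[0],-s[1],-1]); return W[:3,3],v/np.linalg.norm(v)
def onz(d,uv,z):
    o,v=ray(d,uv); return o+v*(z-o[2])/v[2]
def stand_pts(x,y,yaw,P): # stand->world
    return np.atleast_2d(P)@R.from_euler('z',yaw).as_matrix().T+[x,y,0]
# disc frame: origin disc top centre; X_d front dir etc
AX=np.array([-.5,0,.866025]); FR=np.array([-.866025,0,-.5]); # front radial
SD=np.cross(AX,FR)  # ccw direction from front
def disc(r,ang,h): # ang ccw from front, stand frame
    return np.array([0,0,.13])+r*(np.cos(ang)*FR+np.sin(ang)*SD)+h*AX
def feats(th):
    P=[]
    for k in range(5):
        P.append(disc(.140,th+np.radians(36+72*k),.120))
    return np.array(P)
E
python3 - <<'E'
from h import *
for n,(r0,r1,c0,c1) in {"scene":(140,330,170,410),"top":(70,225,210,395)}.items():
    im=cv2.imread(f"pics/{n}0.png")[r0:r1,c0:c1]
    f=min(800/im.shape[1],600/im.shape[0]); f=int(f)
    cv2.imwrite(f"pics/{n}0z.png",cv2.resize(im,None,fx=f,fy=f,interpolation=cv2.INTER_CUBIC)); print(n,f)
E
```

```text
scene 3
top 3
```

View pics/scene0z.png

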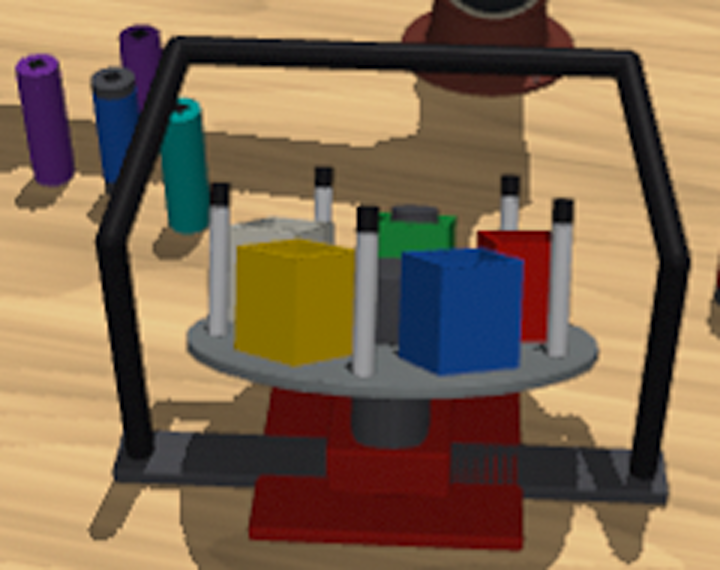

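View pics/top0z.png

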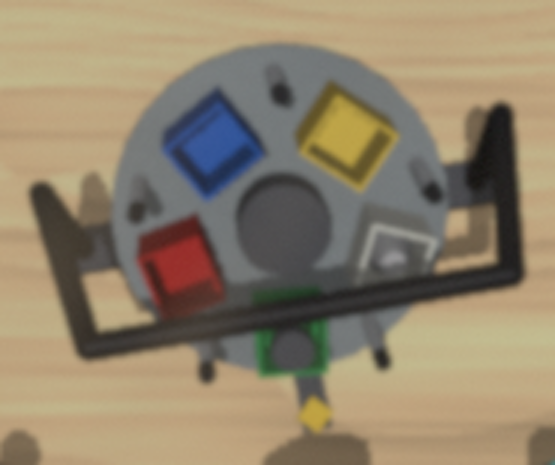

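```bash
cat >> h.py <<'E'
def fit(obs,x0):
    """obs: list of (d, kind, k, (col,row)); params x,y,yaw,th"""
    def f(p):
        r=[]
        F=feats(p[3])
        for d,kind,k,uv in obs:
            if kind=='post': P=F[k]
            elif kind=='bar': P=np.array([-.128,k*.180,.312])
            elif kind=='arrow': P=np.array([-.185,0,k])
            r+=list((proj(d,stand_pts(*p[:3],P))[0]-uv))
        return np.array(r)
    s=least_squares(f,x0,loss='soft_l1'); return s.x,f(s.x).reshape(-1,2)
E
cat > cams.py <<'E'
from station import ctrl
import cv2
def get(n,name):
    d=ctrl.get_image(n); cv2.imwrite(f"pics/{name}.png",d["img"][:,:,::-1]); return d
E
python3 - <<'E'
from h import *; from cams import *; import pickle
S=get("scene","s1");T=get("top","t1")
pickle.dump((S,T),open("cal.pkl","wb"))
zs=lambda a,b:(170+(a-1)/3,140+(b-1)/3); zt=lambda a,b:(210+(a-1)/3,70+(b-1)/3)
obs=[(S,'post',k,zs(*p)) for k,p in {0:(562,201),1:(510,178),2:(323,170),3:(219,186),4:(367,209)}.items()]
obs+=[(T,'post',k,zt(*p)) for k,p in {0:(136,214),1:(207,375),2:(384,360),3:(433,194),4:(283,98)}.items()]
obs+=[(S,'bar',-1,zs(178,46)),(S,'bar',1,zs(630,62)),(T,'bar',1,zt(88,350)),(T,'bar',-1,zt(516,275))]
p,r=fit(obs,[.5,0,0,-2.5]); print(p,np.degrees(p[2:])); print(r.round(1))
print("arrow",proj(T,stand_pts(*p[:3],[-.185,0,.01])), zt(315,413))
E
```

```text
[ 0.66794379  0.03505809  0.17583646 -2.61978565] [  10.074687   -150.10266092]
[[ 0.  -0.2]
 [-0.2 -0.6]
 [-0.1 -0.8]
 [-0.1 -0.6]
 [-0.2 -0.5]
 [-0.3  0.5]
 [-0.1  0.1]
 [-0.3  0.8]
 [ 0.6  0.4]
 [-1.1 -0.7]
 [-0.   1.5]
 [-1.4  0.9]
 [ 0.1 -1. ]
 [-1.7 -0.5]]
arrow [[314.45473489 207.8322257 ]] (314.6666666666667, 207.33333333333334)
```

```bash
python3 - <<'E'
from h import *; import pickle
from station import ctrl
S,T=pickle.load(open("cal.pkl","rb"))
im=cv2.imread("pics/scene0.png")[0:110,80:220]
cv2.imwrite("pics/grip.png",cv2.resize(im,None,fx=5,fy=5,interpolation=cv2.INTER_CUBIC))
im=cv2.imread("pics/top0.png")[210:295,370:480]
cv2.imwrite("pics/sock.png",cv2.resize(im,None,fx=6,fy=6,interpolation=cv2.INTER_CUBIC))
im=cv2.imread("pics/scene0.png")[135:225,165:255]
cv2.imwrite("pics/sock2.png",cv2.resize(im,None,fx=6,fy=6,interpolation=cv2.INTER_CUBIC))
o=ctrl.get_obs(); M=R.from_rotvec(o["tool_rot"]).as_matrix(); print(M.round(3))
E
```

```text
[[-0.961  0.     0.277]
 [-0.277 -0.    -0.961]
 [ 0.    -1.     0.   ]]
```

View pics/grip.png

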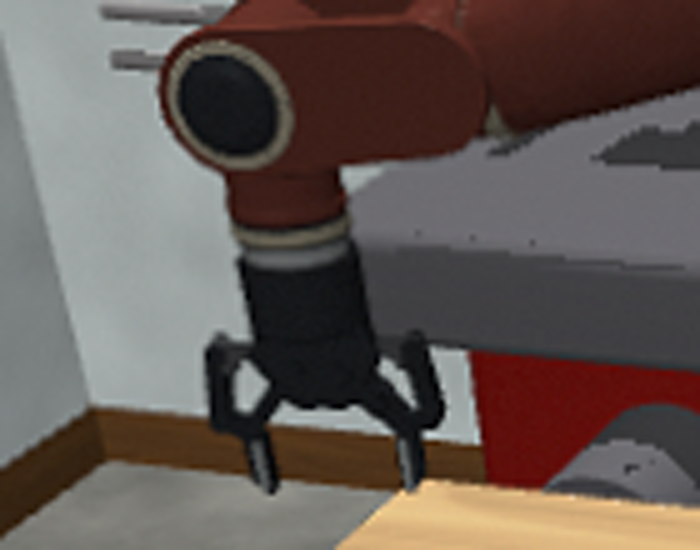

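View pics/sock.png

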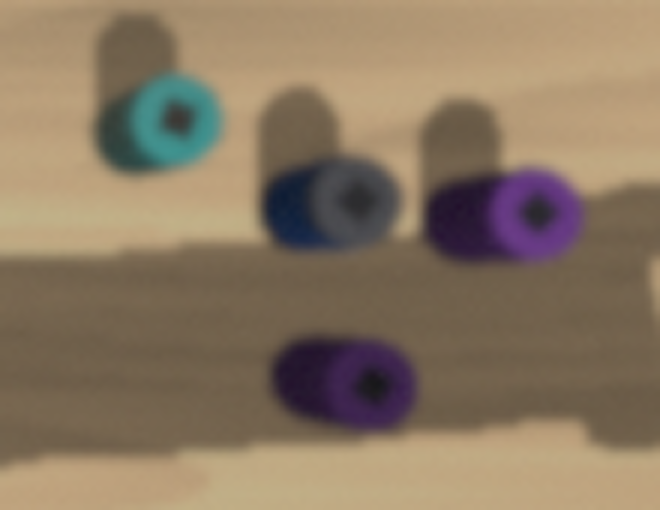

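View pics/sock2.png

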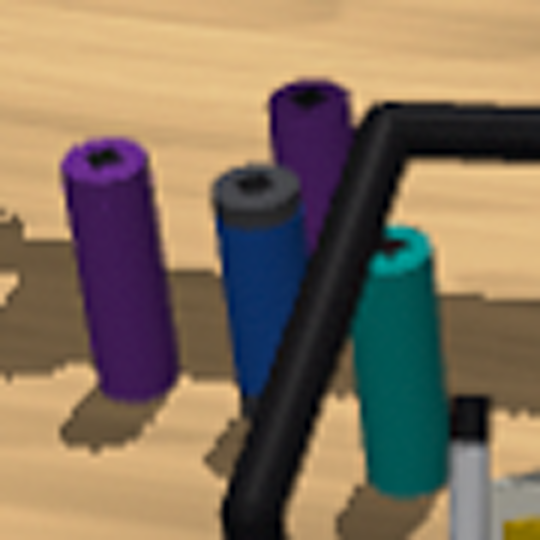

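```bash
python3 - <<'E'
from h import *; import pickle
S,T=pickle.load(open("cal.pkl","rb"))
for n,p,q in [("blue",(357,202),(257,184)),("turq",(177,120),(393,245)),("purR",(537,213),(104,159)),("purB",(373,385),(310,98))]:
    a=onz(T,(370+(p[0]-2.5)/6,210+(p[1]-2.5)/6),.14); b=onz(S,(165+(q[0]-2.5)/6,135+(q[1]-2.5)/6),.14); print(n,a.round(4),b.round(4))
p=[.668,.035,.1758]
for a in (-42,0,36):
    print(a,stand_pts(*p,disc(.14,np.radians(a),.095)).round(3))
E
```

```text
blue [ 0.3721 -0.3226  0.14  ] [ 0.3712 -0.3219  0.14  ]
turq [ 0.4105 -0.2386  0.14  ] [ 0.408  -0.2364  0.14  ]
purR [ 0.3671 -0.407   0.14  ] [ 0.3669 -0.4067  0.14  ]
purB [ 0.2868 -0.328   0.14  ] [ 0.2851 -0.3271  0.14  ]
-42 [[0.516 0.103 0.16 ]]
0 [[0.502 0.005 0.142]]
36 [[ 0.539 -0.071  0.156]]
```

```bash
cat >> h.py <<'E'
ST=[.668,.035,.1758]
def RT(flip=1,lean=True):
    Y=R.from_euler('z',ST[2]).as_matrix()
    y=Y@(-AX); z=Y@np.array([0,-1.,0]); return np.c_[np.cross(y,z),y,z]
def W(r,a,h): return stand_pts(*ST,disc(r,np.radians(a),h))[0]
def rel(o,pos,M):
    T=R.from_rotvec(o["tool_rot"]).as_matrix()
    s=T.T@(np.asarray(pos)-o["tool_pos"]); t=R.from_matrix(T.T@M).as_rotvec(degrees=True)
    return s.round(4).tolist(),t.round(2).tolist()
E
python3 - <<'E'
from h import *; from station import ctrl
o=ctrl.get_obs()
print(rel(o,W(.14,-42,.2),RT()),W(.14,-42,.2)); print(rel(o,[.36,-.2,.33],RT()))
E
```

```text
([-0.4723, -0.0199, -0.5866], [1.57, 5.88, 29.97]) [0.46444463 0.09398639 0.25118486]
([-0.2905, -0.0987, -0.3331], [1.57, 5.88, 29.97])
```

Call:
arm_command --steps '[[[-0.05, -0.05, -0.05], [0, 1, 5], 1], [[-0.1, -0.1, -0.1], [0.5, 2, 10], 1], [[-0.15, -0.1, -0.15], [1, 3, 16], 1], [[-0.2, -0.1, -0.2], [1.2, 4, 22], 1], [[-0.25, -0.1, -0.25], [1.57, 5.88, 29.97], 1]]'

```text
t: 1.35
tool_pos: [0.2849, -0.3999, 0.321]
tool_rot: [0.338, 1.897, -1.816]
contact_force: [-0.4, -0.2, -0.4]
opening: 0.0851
```

```bash
python3 - <<'E'
from h import *; from station import ctrl
o=ctrl.get_obs(); print(o["t"],o["q"].round(2),o["tool_pos"])
print(rel(o,W(.14,-42,.2),RT()))
E
```

```text
1.35 [-1.41 -0.42  1.94  0.53  1.61  0.01] [ 0.28487327 -0.39987784  0.32102352]
([-0.1928, 0.1916, -0.4552], [-0.19, 0.09, -0.29])
```

Call:
arm_command --steps '[[[-0.02, 0.01, -0.045], [0, 0, 0], 1], [[-0.04, 0.02, -0.09], [0, 0, 0], 1], [[-0.06, 0.03, -0.135], [0, 0, 0], 1], [[-0.08, 0.04, -0.18], [0, 0, 0], 1], [[-0.1, 0.06, -0.225], [0, 0, 0], 1]]'

```text
t: 1.85
tool_pos: [0.3585, -0.1619, 0.321]
tool_rot: [0.342, 1.893, -1.819]
contact_force: [1.2, 0.3, 0.9]
opening: 0.0856
```

```bash
python3 - <<'E'
from h import *; from station import ctrl
o=ctrl.get_obs(); print(o["t"],o["q"].round(2),o["tool_pos"])
print(rel(o,W(.14,-42,.2),RT()))
E
```

```text
1.85 [-0.96 -0.91  2.23  0.47  1.58  0.5 ] [ 0.35852871 -0.1619435   0.32100399]
([-0.0935, 0.1339, -0.2343], [-0.42, 0.07, -0.41])
```

Call:
arm_command --steps '[[[-0.02, 0.015, -0.045], [0, 0, 0], 1], [[-0.04, 0.03, -0.09], [0, 0, 0], 1], [[-0.06, 0.06, -0.135], [0, 0, 0], 1], [[-0.08, 0.09, -0.18], [0, 0, 0], 1], [[-0.0935, 0.12, -0.225], [0, 0, 0], 1]]'

```text
t: 2.35
tool_pos: [0.4503, 0.0633, 0.2729]
tool_rot: [0.344, 1.889, -1.816]
contact_force: [0.9, -1.4, 0.2]
opening: 0.0853
```

```bash
cat > st.py <<'E'
from h import *; from cams import *; import sys
o=ctrl.get_obs(); print(o["t"],o["q"].round(2),o["tool_pos"].round(4),o["contact_force"].round(1),o["opening"].round(4))
def here(o=o):
    Yw=R.from_euler('z',ST[2]).as_matrix(); p=Yw.T@(o["tool_pos"]-[ST[0],ST[1],0])-[0,0,.13]
    return p@FR,p@SD,p@AX
print("radialF, ccw, h:",np.round(here(),4))
E
python3 - <<'E'
from st import *
print(rel(o,W(.14,-42,.2),RT()),rel(o,W(.14,-42,.095),RT()))
get("wrist","w2")
E
```

```text
Traceback (most recent call last):
  File "st.py", line 2, in <module>
    o=ctrl.get_obs(); print(o["t"],o["q"].round(2),o["tool_pos"].round(4),o["contact_force"].round(1),o["opening"].round(4))
                                                                                                      ^^^^^^^^^^^^^^^^^^
AttributeError: 'float' object has no attribute 'round'
```

```bash
sed -i 's/o\["opening"\].round(4)/round(o["opening"],4)/' st.py
python3 - <<'E'
from st import *
print(rel(o,W(.14,-42,.2),RT()),rel(o,W(.14,-42,.095),RT()))
get("wrist","w2")
E
```

```text
2.35 [-0.11 -0.83  2.26  0.15  1.19  1.27] [0.4503 0.0633 0.2729] [ 0.9 -1.4  0.2] 0.0853
radialF, ccw, h: [ 0.1099 -0.066   0.2284]
([-0.0056, 0.0283, -0.0279], [-0.46, 0.17, -0.65]) ([-0.0044, 0.1333, -0.0288], [-0.46, 0.17, -0.65])
```

View pics/w2.png

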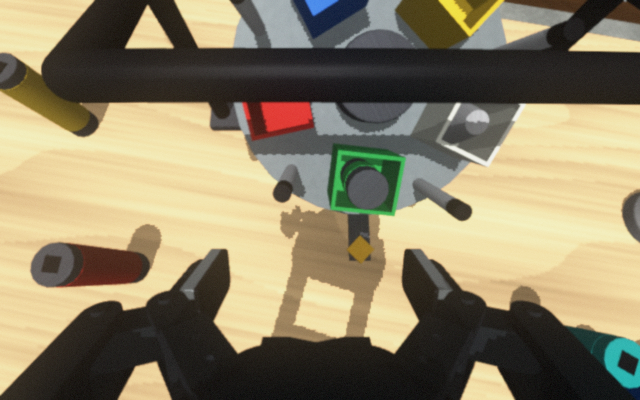

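The wrist view shows the front-left post cap at about (190,283) and the green bin near the arrow. The left finger is closing in on that post's line.

Call:
arm_command --steps '[[[-0.0025, 0.01, -0.014], [-0.2, 0.1, -0.3], 1], [[-0.0045, 0.025, -0.0285], [-0.46, 0.17, -0.65], 1], [[-0.0045, 0.05, -0.0285], [-0.46, 0.17, -0.65], 1], [[-0.0045, 0.075, -0.0285], [-0.46, 0.17, -0.65], 1], [[-0.0045, 0.09, -0.0285], [-0.46, 0.17, -0.65], 1]]'

```text
t: 2.9
tool_pos: [0.4915, 0.1105, 0.1904]
tool_rot: [0.311, 1.914, -1.805]
contact_force: [-0.9, 0.8, 0.0]
opening: 0.0854
```

```bash

python3 - <<'E'
from st import *
print(rel(o,W(.14,-42,.095),RT()))
d=get("wrist","w3"); P=stand_pts(*ST,feats(-2.6198)); print(proj(d,P).round(0))
E
```

```text
2.9 [ 0.02 -0.59  2.27  0.11  0.96  1.36] [0.4915 0.1105 0.1904] [-0.9  0.8  0. ] 0.0854
radialF, ccw, h: [ 0.1088 -0.1052  0.1326]
([-0.005, 0.0374, 0.0122], [0.86, 0.61, 0.53])
[[ 269. -118.]
 [ 337.  236.]
 [ 613.  268.]
 [ 847.  -22.]
 [ 658. -380.]]
```

View pics/w3.png

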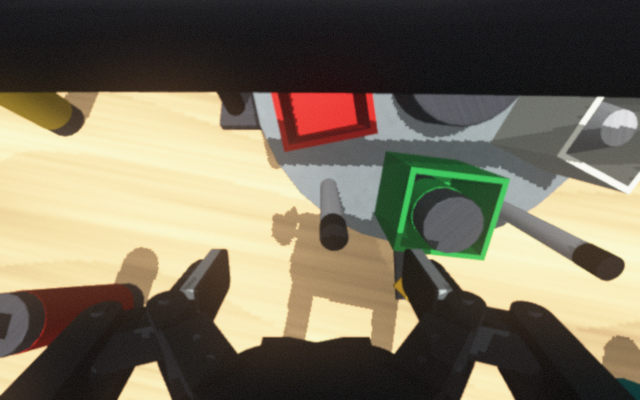

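Call:
arm_command --steps '[[[-0.005, 0.0, 0.012], [0.86, 0.61, 0.53], 1], [[-0.005, 0.01, 0.012], [0.86, 0.61, 0.53], 1], [[-0.005, 0.022, 0.012], [0.86, 0.61, 0.53], 1], [[-0.005, 0.035, 0.012], [0.86, 0.61, 0.53], 1], [[-0.005, 0.035, 0.012], [0.86, 0.61, 0.53], 0.6]]' --force 30

```text
t: 3.45
tool_pos: [0.514, 0.1025, 0.1587]
tool_rot: [0.331, 1.908, -1.819]
contact_force: [-0.5, 0.1, 0.4]
opening: 0.0729
```

```bash

python3 - <<'E'
from st import *
print(rel(o,W(.14,-42,.097),RT()))
d=get("wrist","w4"); P=stand_pts(*ST,feats(-2.6198)); print(proj(d,P).round(0))
E
```

```text
3.45 [ 0.01 -0.49  2.26  0.11  0.87  1.36] [0.514  0.1025 0.1587] [-0.5  0.1  0.4] 0.0729
radialF, ccw, h: [ 0.1067 -0.0934  0.0948]
([-0.0027, -0.0023, -0.0003], [0.02, -0.08, 0.31])
[[ 204. -200.]
 [ 316.  275.]
 [ 659.  305.]
 [ 961.  -62.]
 [ 724. -547.]]
```

View pics/w4.png

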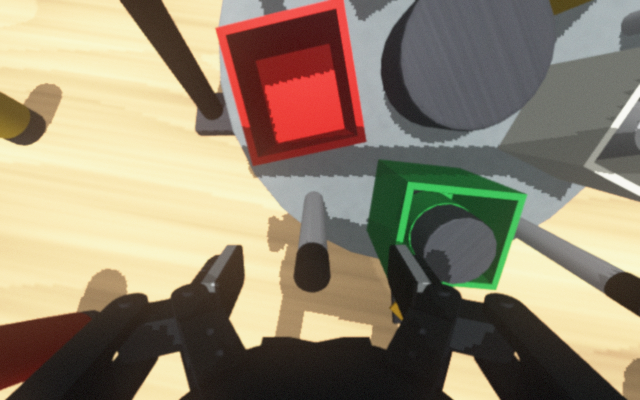

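Call:
arm_command --steps '[[[-0.003, -0.002, 0], [0, 0, 0.3], 0.4], [[-0.003, -0.002, 0], [0, 0, 0.3], 0.2], [[-0.003, -0.002, 0], [0, 0, 0.3], 0], [[-0.003, -0.002, 0], [0, 0, 0.3], 0], [[-0.003, -0.002, 0], [0, 0, 0.3], 0]]' --force 30

```text
t: 4.0
tool_pos: [0.5155, 0.1035, 0.1637]
tool_rot: [0.336, 1.906, -1.814]
contact_force: [-6.3, 1.4, 4.5]
opening: 0.0146
```

```bash

python3 - <<'E'
from st import *
for a in [-42,-35,-28,-21,-14,-7,0,7,14,21,28,33]:
  print(a,rel(o,W(.14,a,.097),RT()))
E
```

```text
4.0 [ 0.01 -0.5   2.25  0.11  0.87  1.36] [0.5155 0.1035 0.1637] [-6.3  1.4  4.5] 0.0146
radialF, ccw, h: [ 0.1028 -0.0941  0.0983]
-42 ([0.0012, 0.0013, 0.0004], [0.09, -0.07, -0.04])
-35 ([0.0119, 0.0013, 0.0138], [0.09, -0.07, -0.04])
-28 ([0.0208, 0.0013, 0.0284], [0.09, -0.07, -0.04])
-21 ([0.0278, 0.0012, 0.0439], [0.09, -0.07, -0.04])
-14 ([0.033, 0.0012, 0.0602], [0.09, -0.07, -0.04])
-7 ([0.036, 0.0012, 0.0771], [0.09, -0.07, -0.04])
0 ([0.0371, 0.0011, 0.0941], [0.09, -0.07, -0.04])
7 ([0.036, 0.0011, 0.1112], [0.09, -0.07, -0.04])
14 ([0.0329, 0.0011, 0.128], [0.09, -0.07, -0.04])
21 ([0.0277, 0.0011, 0.1443], [0.09, -0.07, -0.04])
28 ([0.0206, 0.0011, 0.1598], [0.09, -0.07, -0.04])
33 ([0.0144, 0.001, 0.1703], [0.09, -0.07, -0.04])
```

Call:
arm_command --steps '[[[0.006, 0, 0.007], [0, 0, 0], 0], [[0.0119, 0, 0.0138], [0, 0, 0], 0], [[0.0208, 0, 0.0284], [0, 0, 0], 0], [[0.0278, 0, 0.0439], [0, 0, 0], 0], [[0.033, 0, 0.0602], [0, 0, 0], 0]]' --force 30

```text
t: 4.5
tool_pos: [0.4963, 0.0404, 0.1464]
tool_rot: [0.33, 1.91, -1.812]
contact_force: [-3.4, 5.9, 1.9]
opening: 0.0146
```

```bash

python3 - <<'E'
from st import *
for a in [-14,-7,0,7,14,21,28,33]:
  print(a,rel(o,W(.14,a,.098),RT()))
E
```

```text
4.5 [-0.17 -0.57  2.33  0.22  0.9   1.13] [0.4963 0.0404 0.1464] [-3.4  5.9  1.9] 0.0146
radialF, ccw, h: [ 0.1375 -0.0353  0.0982]
-14 ([-0.0016, 0.0002, 0.0014], [0.34, -0.02, 0.15])
-7 ([0.0015, 0.0001, 0.0183], [0.34, -0.02, 0.15])
0 ([0.0025, 0.0, 0.0353], [0.34, -0.02, 0.15])
7 ([0.0015, -0.0001, 0.0524], [0.34, -0.02, 0.15])
14 ([-0.0016, -0.0002, 0.0692], [0.34, -0.02, 0.15])
21 ([-0.0068, -0.0003, 0.0855], [0.34, -0.02, 0.15])
28 ([-0.0139, -0.0004, 0.101], [0.34, -0.02, 0.15])
33 ([-0.0201, -0.0005, 0.1116], [0.34, -0.02, 0.15])
```

Call:
arm_command --steps '[[[0.0015, 0, 0.0183], [0.3, 0, 0.1], 0], [[0.0025, 0, 0.0353], [0.3, 0, 0.1], 0], [[0.0015, 0, 0.0524], [0.3, 0, 0.1], 0], [[-0.0016, 0, 0.0692], [0.3, 0, 0.1], 0], [[-0.0068, 0, 0.0855], [0.3, 0, 0.1], 0]]'

```text
t: 5.0
tool_pos: [0.5153, -0.0425, 0.1479]
tool_rot: [0.327, 1.91, -1.816]
contact_force: [-7.8, 3.1, 2.1]
opening: 0.0146
```

```bash

python3 - <<'E'
from st import *
for a in [21,25,29,33,35]:
  print(a,rel(o,W(.14,a,.098),RT()))
E
```

```text
5.0 [-0.37 -0.48  2.27  0.33  0.93  0.88] [ 0.5153 -0.0425  0.1479] [-7.8  3.1  2.1] 0.0146
radialF, ccw, h: [0.133  0.0496 0.0974]
21 ([-0.0023, -0.0006, 0.0006], [0.22, 0.05, 0.36])
25 ([-0.0061, -0.0007, 0.0096], [0.22, 0.05, 0.36])
29 ([-0.0105, -0.0007, 0.0183], [0.22, 0.05, 0.36])
33 ([-0.0156, -0.0008, 0.0267], [0.22, 0.05, 0.36])
35 ([-0.0183, -0.0008, 0.0307], [0.22, 0.05, 0.36])
```

Call:
arm_command --steps '[[[-0.006, -0.001, 0.0096], [0.2, 0, 0.3], 0], [[-0.0105, -0.001, 0.0183], [0.2, 0, 0.3], 0], [[-0.0156, -0.001, 0.0267], [0.2, 0, 0.3], 0], [[-0.0183, -0.001, 0.0307], [0.2, 0, 0.3], 0], [[-0.0183, -0.001, 0.0307], [0.2, 0, 0.3], 0]]'

```text
t: 5.5
tool_pos: [0.5358, -0.0701, 0.1569]
tool_rot: [0.333, 1.905, -1.817]
contact_force: [3.0, -2.1, -5.8]
opening: 0.0145
```

Call:
arm_command --steps '[[[0, 0, 0], [0, 0, 0], 0.6], [[0, 0, 0], [0, 0, 0], 0.8], [[0, 0, 0], [0, 0, 0], 1], [[0, -0.02, 0], [0, 0, 0], 1], [[0, -0.05, 0], [0, 0, 0], 1]]'

```text
t: 6.0
tool_pos: [0.5104, -0.0739, 0.1992]
tool_rot: [0.33, 1.908, -1.817]
contact_force: [0.3, 0.1, 0.5]
opening: 0.0848
```

```bash

python3 - <<'E'
from st import *
for a in [-37]:
  print(a,rel(o,W(.14,a,.15),RT()),rel(o,W(.14,a,.097),RT()))
S=get("scene","s5");T=get("top","t5")
im=cv2.imread("pics/s5.png")[140:330,170:410]
cv2.imwrite("pics/s5z.png",cv2.resize(im,None,fx=3,fy=3,interpolation=cv2.INTER_CUBIC))
for th in np.radians([-76,-73]): print(proj(S,stand_pts(*ST,feats(th))).round(1).tolist())
E
```

```text
6.0 [-0.45 -0.53  2.21  0.34  1.05  0.83] [ 0.5104 -0.0739  0.1992] [0.3 0.1 0.5] 0.0848
radialF, ccw, h: [0.1163 0.0796 0.1471]
-37 ([-0.0044, -0.0026, -0.1639], [0.12, -0.0, 0.25]) ([-0.0047, 0.0504, -0.1638], [0.12, -0.0, 0.25])
[[337.9, 198.2], [275.4, 195.6], [242.7, 201.3], [294.1, 209.0], [357.7, 206.2]]
[[335.7, 197.9], [273.0, 195.7], [243.0, 201.7], [297.6, 209.1], [358.6, 205.9]]
```

View pics/s5z.png

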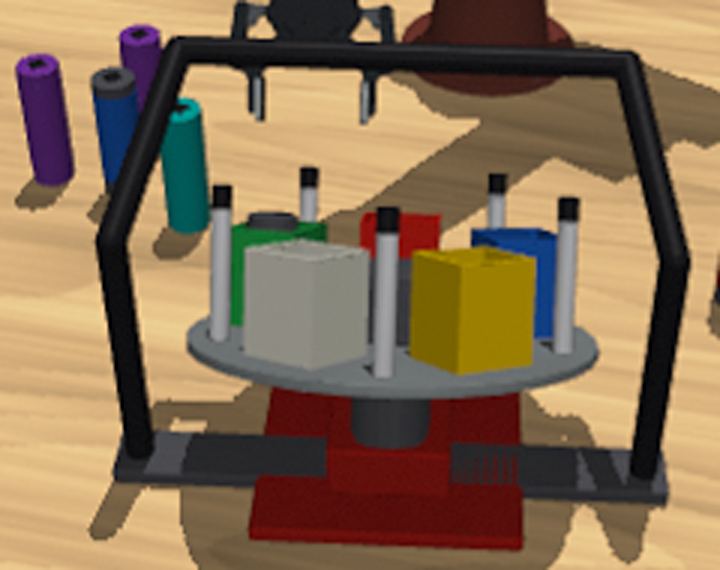

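Scene: red is at the front, blue one step away, post caps at about cols 299/273/335. That fits a turn of −73°, so the second stroke starts at post 0, near −37°.

Call:
arm_command --steps '[[[-0.001, -0.003, -0.04], [0, 0, 0], 1], [[-0.002, -0.003, -0.08], [0, 0, 0], 1], [[-0.003, -0.003, -0.12], [0, 0, 0.2], 1], [[-0.0045, -0.003, -0.15], [0, 0, 0.2], 1], [[-0.0045, -0.003, -0.164], [0.1, 0, 0.2], 1]]'

```text
t: 6.6
tool_pos: [0.4861, 0.0889, 0.2099]
tool_rot: [0.341, 1.892, -1.813]
contact_force: [-0.8, 0.4, 0.0]
opening: 0.0853
```

```bash

python3 - <<'E'
from st import *
print(rel(o,W(.14,-37,.097),RT()))
d=get("wrist","w6"); P=stand_pts(*ST,feats(np.radians(-73))); print(proj(d,P).round(0)[:2])
E
```

```text
6.6 [-0.03 -0.66  2.28  0.12  1.    1.33] [0.4861 0.0889 0.2099] [-0.8  0.4  0. ] 0.0853
radialF, ccw, h: [ 0.107  -0.0848  0.154 ]
([0.0055, 0.057, 0.0003], [-0.26, 0.26, -0.61])
[[318. 237.]
 [565. 242.]]
```

View pics/w6.png

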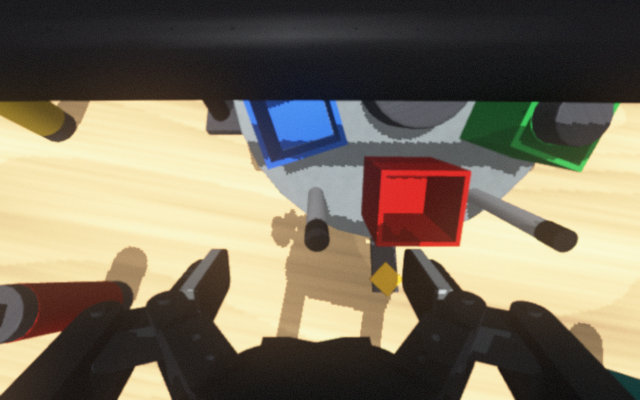

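The post cap at (237,317) matches the predicted position. I'll descend and pinch it.

Call:
arm_command --steps '[[[0.0045, 0.01, 0], [-0.2, 0.2, -0.5], 1], [[0.0045, 0.025, 0], [-0.2, 0.2, -0.5], 1], [[0.0045, 0.042, 0], [-0.2, 0.2, -0.5], 1], [[0.0045, 0.055, 0], [-0.2, 0.2, -0.5], 1], [[0.0045, 0.056, 0], [-0.2, 0.2, -0.5], 0.6]]'

```text
t: 7.15
tool_pos: [0.5093, 0.093, 0.1558]
tool_rot: [0.331, 1.906, -1.818]
contact_force: [0.0, 0.0, -0.4]
opening: 0.0732
```

Call:
arm_command --steps '[[[0, 0, 0], [0, 0, 0], 0.4], [[0, 0, 0], [0, 0, 0], 0.2], [[0, 0, 0], [0, 0, 0], 0], [[0, 0, 0], [0, 0, 0], 0], [[0, 0, 0], [0, 0, 0], 0]]' --force 30

```text
t: 7.65
tool_pos: [0.5097, 0.0927, 0.1568]
tool_rot: [0.332, 1.904, -1.818]
contact_force: [-0.6, -2.2, 1.4]
opening: 0.0148
```

```bash

python3 - <<'E'
from st import *
print(here()[1]/here()[0],np.degrees(np.arctan2(here()[1],here()[0])))
for a in [-37,-32,-26,-20,-13,-6]:
  print(a,rel(o,W(.14,a,.097),RT()))
E
```

```text
7.65 [-0.02 -0.51  2.27  0.12  0.87  1.32] [0.5097 0.0927 0.1568] [-0.6 -2.2  1.4] 0.0148
radialF, ccw, h: [ 0.1128 -0.0845  0.0961]
-0.748738049607832 -36.82359477247912
-37 ([-0.001, -0.0009, 0.0002], [-0.03, 0.01, 0.13])
-32 ([0.0059, -0.0009, 0.0103], [-0.03, 0.01, 0.13])
-26 ([0.013, -0.0009, 0.0231], [-0.03, 0.01, 0.13])
-20 ([0.0187, -0.0008, 0.0366], [-0.03, 0.01, 0.13])
-13 ([0.0236, -0.0008, 0.053], [-0.03, 0.01, 0.13])
-6 ([0.0264, -0.0008, 0.0698], [-0.03, 0.01, 0.13])
```

Call:
arm_command --steps '[[[0.006, 0, 0.01], [0, 0, 0], 0], [[0.013, 0, 0.0231], [0, 0, 0], 0], [[0.0187, 0, 0.0366], [0, 0, 0], 0], [[0.0236, 0, 0.053], [0, 0, 0], 0], [[0.0264, 0, 0.0698], [0, 0, 0], 0]]'

```text
t: 8.15
tool_pos: [0.4963, 0.0215, 0.1415]
tool_rot: [0.322, 1.912, -1.817]
contact_force: [-15.6, 5.0, 3.5]
opening: 0.0147
```

```bash

python3 - <<'E'
from st import *
for a in [-6,2,9,16,23,28,33,36]:
  print(a,rel(o,W(.14,a,.097),RT()))
E
```

```text
8.15 [-0.22 -0.56  2.33  0.25  0.91  1.07] [0.4963 0.0215 0.1415] [-15.6   5.    3.5] 0.0147
radialF, ccw, h: [ 0.1427 -0.0167  0.0957]
-6 ([-0.0034, -0.0014, 0.0021], [0.32, 0.1, 0.58])
2 ([-0.0027, -0.0015, 0.0216], [0.32, 0.1, 0.58])
9 ([-0.0043, -0.0016, 0.0386], [0.32, 0.1, 0.58])
16 ([-0.008, -0.0017, 0.0553], [0.32, 0.1, 0.58])
23 ([-0.0137, -0.0019, 0.0715], [0.32, 0.1, 0.58])
28 ([-0.0189, -0.002, 0.0825], [0.32, 0.1, 0.58])
33 ([-0.0251, -0.0021, 0.093], [0.32, 0.1, 0.58])
36 ([-0.0292, -0.0022, 0.0991], [0.32, 0.1, 0.58])
```

Call:
arm_command --steps '[[[-0.0027, -0.001, 0.0216], [0.3, 0.1, 0.5], 0], [[-0.0043, -0.0015, 0.0386], [0.3, 0.1, 0.5], 0], [[-0.008, -0.0015, 0.0553], [0.3, 0.1, 0.5], 0], [[-0.0137, -0.0015, 0.0715], [0.3, 0.1, 0.5], 0], [[-0.0189, -0.0015, 0.0825], [0.3, 0.1, 0.5], 0]]'

```text
t: 8.65
tool_pos: [0.5244, -0.0567, 0.1492]
tool_rot: [0.326, 1.911, -1.817]
contact_force: [-7.8, 3.3, -0.0]
opening: 0.015
```

```bash

python3 - <<'E'
from st import *
for a in [28,31,33.5,36]:
  print(a,rel(o,W(.14,a,.097),RT()))
E
```

```text
8.65 [-0.4  -0.44  2.24  0.34  0.93  0.85] [ 0.5244 -0.0567  0.1492] [-7.8  3.3 -0. ] 0.015
radialF, ccw, h: [0.1267 0.0652 0.0953]
28 ([-0.0031, -0.0017, 0.0006], [0.21, 0.01, 0.46])
31 ([-0.0067, -0.0018, 0.0069], [0.21, 0.01, 0.46])
33.5 ([-0.01, -0.0018, 0.0121], [0.21, 0.01, 0.46])
36 ([-0.0135, -0.0019, 0.0171], [0.21, 0.01, 0.46])
```

Call:
arm_command --steps '[[[-0.0067, -0.001, 0.0069], [0.2, 0, 0.4], 0], [[-0.01, -0.001, 0.012], [0.2, 0, 0.4], 0], [[-0.0135, -0.0015, 0.017], [0.2, 0, 0.4], 0], [[-0.0135, -0.0015, 0.017], [0.2, 0, 0.4], 0], [[-0.0135, -0.0015, 0.017], [0.2, 0, 0.4], 0]]'

```text
t: 9.15
tool_pos: [0.5372, -0.0714, 0.155]
tool_rot: [0.331, 1.906, -1.818]
contact_force: [2.1, -2.4, -10.6]
opening: 0.0146
```

```bash

python3 - <<'E'
from st import *
print(np.degrees(np.arctan2(here()[1],here()[0])))
print(rel(o,W(.14,36,.097),RT()))
S=get("scene","s7");T=get("top","t7")
im=cv2.imread("pics/s7.png")[140:330,170:410]
cv2.imwrite("pics/s7z.png",cv2.resize(im,None,fx=3,fy=3,interpolation=cv2.INTER_CUBIC))
for th in np.radians([-2,0,2]): print(((proj(S,stand_pts(*ST,feats(th)))-[170,140])*3+1).round(1).tolist())
E
```

```text
9.15 [-0.42 -0.4   2.2   0.35  0.93  0.82] [ 0.5372 -0.0714  0.155 ] [  2.1  -2.4 -10.6] 0.0146
radialF, ccw, h: [0.1152 0.0818 0.0953]
35.3953223496024
([-0.0019, -0.0017, 0.0004], [0.04, -0.0, 0.24])
[[312.3, 168.0], [219.7, 185.6], [380.4, 208.3], [566.0, 199.0], [500.2, 175.1]]
[[307.5, 168.2], [220.5, 186.4], [387.3, 208.5], [567.7, 198.4], [495.7, 174.6]]
[[302.7, 168.4], [221.6, 187.1], [394.3, 208.8], [569.1, 197.7], [491.0, 174.1]]
```

View pics/s7z.png

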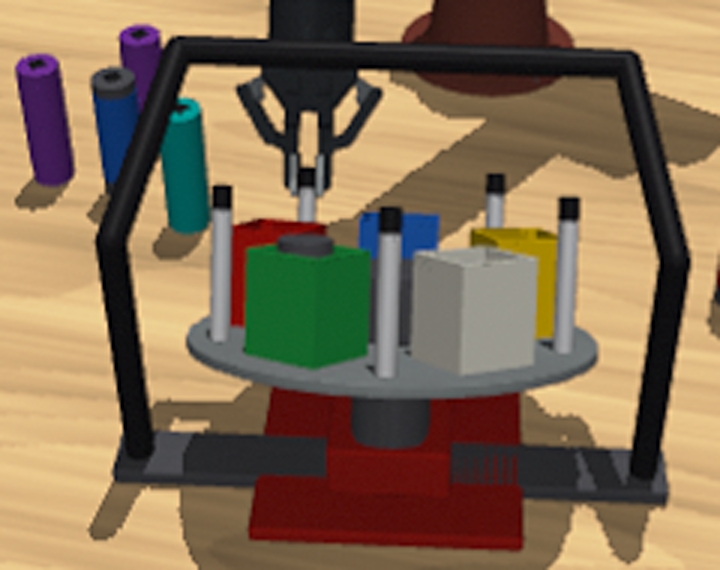

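Call:
arm_command --steps '[[[0, 0, 0], [0, 0, 0], 0.5], [[0, 0, 0], [0, 0, 0], 0.8], [[0, 0, 0], [0, 0, 0], 1], [[0, -0.02, 0], [0, 0, 0], 1], [[0.01, -0.06, 0], [0, 0, 0], 1]]'

```text
t: 9.75
tool_pos: [0.499, -0.0773, 0.2017]
tool_rot: [0.328, 1.909, -1.816]
contact_force: [1.2, -0.2, 0.2]
opening: 0.0846
```

```bash
cat > measure.py <<'E'
from st import *
def caps(d,th0,ks=range(5),win=9,name=None):
    """cap top measurement: render-free; dark blob centroid near predicted cap mid (h .112)"""
    out={}
    for k in ks:
        P=stand_pts(*ST,disc(.14,th0+np.radians(36+72*k),.1125)); c=proj(d,P)[0]
        x,y=np.round(c).astype(int); im=d["img"][max(0,y-win):y+win+1,x-win:x+win+1].max(2).astype(float)
        if im.size==0: continue
        w=np.clip(75-im,0,None); yy,xx=np.mgrid[:im.shape[0],:im.shape[1]]
        if w.sum()<50: continue
        out[k]=((w*xx).sum()/w.sum()+x-win,(w*yy).sum()/w.sum()+y-win)
    return out
E
python3 - <<'E'
from measure import *
S=get("scene","s8");T=get("top","t8");w=get("wrist","w8")
for th in np.radians([-1,0,1]): print(np.degrees(th),((proj(S,stand_pts(*ST,feats(th)))-[170,140])*6+2.5).round(0).tolist())
im=cv2.imread("pics/s8.png")[180:250,235:365]
cv2.imwrite("pics/s8z.png",cv2.resize(im,None,fx=6,fy=6,interpolation=cv2.INTER_CUBIC))
for th in np.radians([-1,0,1]): print(np.degrees(th),((proj(S,stand_pts(*ST,feats(th)))-[235,180])*6+2.5).round(0).tolist(),proj(w,stand_pts(*ST,feats(th))).round(0).tolist())
E
```

```text
9.75 [-0.47 -0.56  2.23  0.35  1.08  0.82] [ 0.499  -0.0773  0.2017] [ 1.2 -0.2  0.2] 0.0846
radialF, ccw, h: [0.1252 0.0811 0.1551]
-1.0 [[620.0, 337.0], [441.0, 372.0], [768.0, 417.0], [1134.0, 398.0], [996.0, 350.0]]
0.0 [[615.0, 337.0], [442.0, 373.0], [775.0, 418.0], [1136.0, 397.0], [992.0, 350.0]]
1.0 [[611.0, 337.0], [443.0, 374.0], [782.0, 418.0], [1137.0, 397.0], [987.0, 349.0]]
-1.0 [[230.0, 97.0], [51.0, 132.0], [378.0, 177.0], [744.0, 158.0], [606.0, 110.0]] [[312.0, 219.0], [413.0, -60.0], [139.0, -314.0], [-86.0, -65.0], [65.0, 214.0]]
0.0 [[225.0, 97.0], [52.0, 133.0], [385.0, 178.0], [746.0, 157.0], [602.0, 110.0]] [[315.0, 217.0], [412.0, -65.0], [134.0, -314.0], [-86.0, -60.0], [68.0, 216.0]]
1.0 [[221.0, 97.0], [53.0, 134.0], [392.0, 178.0], [747.0, 157.0], [597.0, 109.0]] [[318.0, 215.0], [411.0, -70.0], [129.0, -314.0], [-86.0, -55.0], [71.0, 218.0]]
```

View pics/s8z.png

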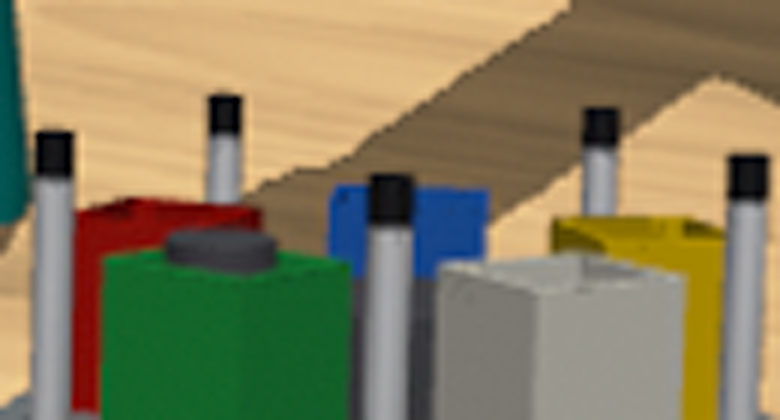

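View pics/w8.png

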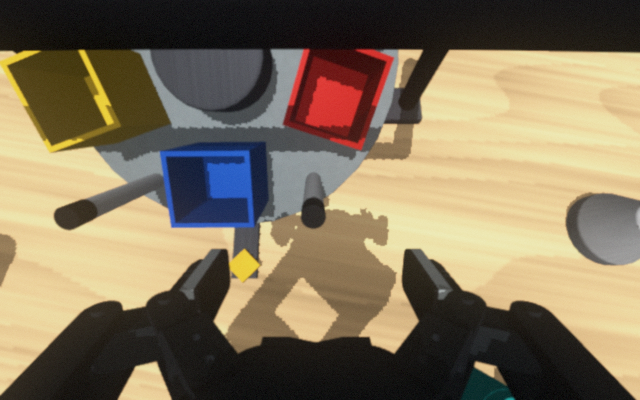

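```bash
cat >> h.py <<'E'
SOCK=np.array([.3717,-.3222])
def RV(ang=-50):
    a=np.radians(ang); y=np.array([0,0,-1.]); z=np.array([np.cos(a),np.sin(a),0]); return np.c_[np.cross(y,z),y,z]
E
python3 - <<'E'
from st import *
print(rel(o,[.45,-.15,.28],RT()));print(rel(o,[*SOCK,.28],RV()))
E
```

```text
9.9 [-0.47 -0.57  2.23  0.35  1.07  0.82] [ 0.5007 -0.0792  0.2073] [ 0.7 -0.6  0.1] 0.0854
radialF, ccw, h: [0.1212 0.0832 0.1593]
([0.0174, -0.0939, 0.0613], [-0.26, 0.09, -0.23])
([0.1103, -0.1472, 0.2172], [-8.17, -29.2, -29.46])
```

Call:
arm_command --steps '[[[0.01, -0.04, 0.02], [0, 0, 0], 1], [[0.0174, -0.08, 0.05], [0, 0, 0], 1], [[0.04, -0.11, 0.09], [-1.6, -6, -6], 1], [[0.065, -0.125, 0.13], [-3, -12, -12], 1], [[0.09, -0.14, 0.17], [-5, -18, -18], 1]]'

```text
t: 10.4
tool_pos: [0.3856, -0.2706, 0.2852]
tool_rot: [-0.279, 1.869, -1.843]
contact_force: [0.2, 0.0, 1.3]
opening: 0.0851
```

```bash

python3 - <<'E'
from st import *
print(rel(o,[*SOCK,.28],RV()),rel(o,[*SOCK,.25],RV()))
E
```

```text
10.4 [-0.89 -0.44  1.96  0.19  1.55  0.18] [ 0.3856 -0.2706  0.2852] [0.2 0.  1.3] 0.0851
radialF, ccw, h: [0.2095 0.2515 0.3002]
([0.0375, -0.0009, 0.0384], [-3.31, -11.1, -11.4]) ([0.0435, 0.0284, 0.0372], [-3.31, -11.1, -11.4])
```

Call:
arm_command --steps '[[[0.02, 0, 0.02], [-1.6, -5.5, -5.5], 1], [[0.0375, -0.001, 0.0384], [-3.31, -11.1, -11.4], 1], [[0.0435, 0.028, 0.0372], [-3.31, -11.1, -11.4], 1], [[0.0435, 0.028, 0.0372], [-3.31, -11.1, -11.4], 1]]'

```text
t: 10.8
tool_pos: [0.371, -0.3209, 0.2455]
tool_rot: [-0.664, 1.826, -1.809]
contact_force: [-0.4, 1.2, -0.8]
opening: 0.0856
```

```bash

python3 - <<'E'
from st import *
print(rel(o,[*SOCK,.17],RV()),rel(o,[*SOCK,.096],RV()))
d=get("wrist","w9"); print(proj(d,[[*SOCK,.14]]))
print([ (b["position"],b["confidence"]) for b in ctrl.boxes_of(d,"blue_socket_mid")])
E
```

```text
10.8 [-0.87 -0.28  1.9   0.    1.53  0.01] [ 0.371  -0.3209  0.2455] [-0.4  1.2 -0.8] 0.0856
radialF, ccw, h: [0.2494 0.2985 0.2773]
([0.0003, 0.0754, 0.0021], [0.5, 0.01, -0.02]) ([0.0003, 0.1494, 0.0027], [0.5, 0.01, -0.02])
[[318.5731378 199.8270901]]
[([247.4, 271.5], 0.83), ([98.0, 273.2], 0.67), ([243.2, 372.7], 0.58), ([188.2, 315.6], 0.57)]
```

View pics/w9.png

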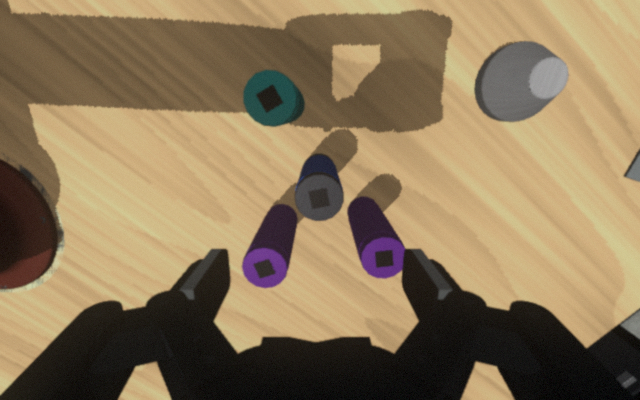

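The wrist view shows the blue-sleeved socket's grey top at (198,319), as predicted. The purple look-alikes clear both finger paths.

Call:
arm_command --steps '[[[0, 0.025, 0.002], [0.5, 0, 0], 1], [[0, 0.05, 0.002], [0.5, 0, 0], 1], [[0, 0.075, 0.002], [0.5, 0, 0], 1], [[0, 0.085, 0.002], [0.5, 0, 0], 1]]'

```text
t: 11.3
tool_pos: [0.3724, -0.3221, 0.1631]
tool_rot: [-0.659, 1.812, -1.82]
contact_force: [0.1, -0.4, -0.7]
opening: 0.0857
```

```bash

python3 - <<'E'
from st import *
print(rel(o,[*SOCK,.096],RV()))
d=get("wrist","w10"); print(proj(d,[[*SOCK,.14]]))
E
```

```text
11.3 [-0.86 -0.22  1.99  0.    1.37  0.01] [ 0.3724 -0.3221  0.1631] [ 0.1 -0.4 -0.7] 0.0857
radialF, ccw, h: [0.2896 0.2999 0.2054]
([0.0006, 0.0671, -0.0006], [-0.25, 0.03, -0.04])
[[315.33948751 238.22624065]]
```

View pics/w10.png

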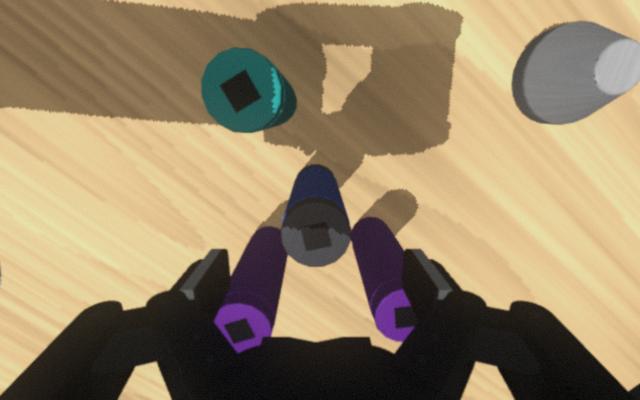

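Call:
arm_command --steps '[[[0, 0.02, 0], [-0.2, 0, 0], 1], [[0, 0.04, -0.0005], [-0.2, 0, 0], 1], [[0, 0.06, -0.0005], [-0.2, 0, 0], 1], [[0, 0.067, -0.0005], [-0.2, 0, 0], 0.9], [[0, 0.067, -0.0005], [-0.2, 0, 0], 0.7]]' --force 60

```text
t: 11.85
tool_pos: [0.372, -0.3216, 0.0956]
tool_rot: [-0.661, 1.817, -1.816]
contact_force: [-0.5, 0.3, 0.4]
opening: 0.0644
```

Call:
arm_command --steps '[[[0, 0, 0], [0, 0, 0], 0.5], [[0, 0, 0], [0, 0, 0], 0.4], [[0, 0, 0], [0, 0, 0], 0.3], [[0, 0, 0], [0, 0, 0], 0.3]]' --force 60

```text
t: 12.25
tool_pos: [0.3729, -0.3225, 0.0977]
tool_rot: [-0.66, 1.814, -1.818]
contact_force: [-1.1, 2.0, 6.0]
opening: 0.043
```

```bash

python3 - <<'E'
from st import *
print(rel(o,[*SOCK,.096],RV()))
d=get("wrist","w11")
E
```

```text
12.25 [-0.86 -0.15  2.04  0.    1.25  0.01] [ 0.3729 -0.3225  0.0977] [-1.1  2.   6. ] 0.043
radialF, ccw, h: [0.3219 0.3004 0.1486]
([0.0007, 0.0017, -0.001], [-0.13, 0.03, -0.05])
```

View pics/w11.png

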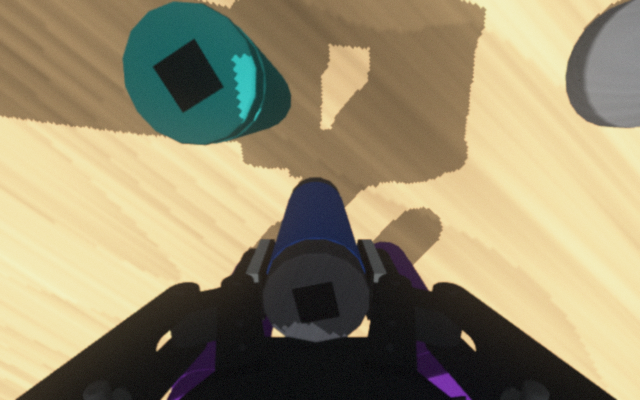

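Call:
arm_command --steps '[[[0, -0.015, 0], [0, 0, 0], 0.3], [[0, -0.04, 0], [0, 0, 0], 0.3], [[0, -0.075, 0], [0, 0, 0], 0.3], [[0, -0.115, 0], [0, 0, 0], 0.3], [[0, -0.155, 0], [0, 0, 0], 0.3]]'

```text
t: 12.8
tool_pos: [0.3719, -0.3215, 0.2526]
tool_rot: [-0.661, 1.817, -1.816]
contact_force: [-0.2, -0.4, -4.8]
opening: 0.0429
```

Call:
arm_command --steps '[[[0, -0.035, 0], [0, 0, 0], 0.3], [[0, -0.06, 0], [0, 0, 0], 0.3]]'

```text
t: 13.0
tool_pos: [0.3719, -0.3216, 0.3148]
tool_rot: [-0.66, 1.815, -1.817]
contact_force: [0.7, -1.0, -4.5]
opening: 0.0432
```

```bash

python3 - <<'E'
from st import *
d=get("wrist","w12"); S=get("scene","s12")
for h in (.3,.25,.2,.19): print(h,W(.105,0,h),rel(o,W(.105,0,h),RT()))
E
```

```text
13.0 [-0.86 -0.31  1.81  0.    1.64  0.01] [ 0.3719 -0.3216  0.3148] [ 0.7 -1.  -4.5] 0.0432
radialF, ccw, h: [0.2141 0.2994 0.337 ]
0.3 [ 0.43078088 -0.00713812  0.3373075 ] ([-0.2474, -0.0227, -0.2029], [7.75, 29.28, 29.23])
0.25 [ 0.45539556 -0.00276572  0.29400625] ([-0.269, 0.0206, -0.1905], [7.75, 29.28, 29.23])
0.2 [0.48001023 0.00160667 0.250705  ] ([-0.2906, 0.064, -0.1781], [7.75, 29.28, 29.23])
0.19 [0.48493317 0.00248115 0.24204475] ([-0.2949, 0.0727, -0.1756], [7.75, 29.28, 29.23])
```

View pics/s12.png

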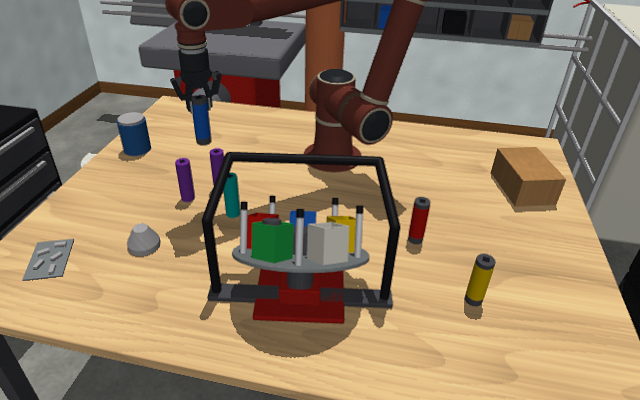

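Call:
arm_command --steps '[[[-0.03, 0, -0.025], [1, 4, 4], 0.3], [[-0.065, 0, -0.05], [2, 8, 8], 0.3], [[-0.1, 0, -0.075], [3.3, 12.5, 12.5], 0.3], [[-0.135, 0, -0.1], [4.5, 17, 17], 0.3], [[-0.17, 0, -0.125], [5.8, 22, 22], 0.3]]'

```text
t: 13.6
tool_pos: [0.4221, -0.1162, 0.3125]
tool_rot: [0.093, 1.903, -1.838]
contact_force: [-0.4, 0.7, -4.5]
opening: 0.0426
```

```bash

python3 - <<'E'
from st import *
for h in (.25,.2): print(h,W(.105,0,h),rel(o,W(.105,0,h),RT()))
E
```

```text
13.6 [-0.64 -0.71  2.11  0.3   1.48  0.64] [ 0.4221 -0.1162  0.3125] [-0.4  0.7 -4.5] 0.0426
radialF, ccw, h: [0.1413 0.1058 0.2924]
0.25 [ 0.45539556 -0.00276572  0.29400625] ([-0.054, 0.04, -0.0989], [1.83, 7.04, 7.13])
0.2 [0.48001023 0.00160667 0.250705  ] ([-0.0601, 0.0896, -0.097], [1.83, 7.04, 7.13])
```

Call:
arm_command --steps '[[[-0.02, 0.01, -0.035], [0.6, 2.5, 2.5], 0.3], [[-0.04, 0.02, -0.07], [1.2, 5, 5], 0.3], [[-0.054, 0.035, -0.0989], [1.83, 7.04, 7.13], 0.3], [[-0.054, 0.04, -0.0989], [1.83, 7.04, 7.13], 0.3], [[-0.054, 0.04, -0.0989], [1.83, 7.04, 7.13], 0.3]]'

```text
t: 14.1
tool_pos: [0.4538, -0.0016, 0.2892]
tool_rot: [0.326, 1.909, -1.817]
contact_force: [-0.4, -0.5, -4.9]
opening: 0.0426
```

```bash

python3 - <<'E'
from st import *
for h in (.25,.2): print(h,rel(o,W(.105,0,h),RT()))
d=get("wrist","w13");S=get("scene","s13");T=get("top","t13")
Yw=R.from_euler('z',ST[2]).as_matrix()
c=[disc(.105,0,.08)+sx*.031*FR+sy*.034*SD for sx,sy in ((1,1),(1,-1),(-1,-1),(-1,1))]
print(proj(d,stand_pts(*ST,c)).round(0).tolist())
E
```

```text
14.1 [-0.32 -0.8   2.22  0.25  1.27  1.06] [ 0.4538 -0.0016  0.2892] [-0.4 -0.5 -4.9] 0.0426
radialF, ccw, h: [ 0.1086 -0.0014  0.2465]
0.25 ([-0.0035, -0.0036, 0.0014], [0.19, 0.09, 0.41])
0.2 ([-0.0039, 0.0464, 0.0015], [0.19, 0.09, 0.41])
[[349.0, 207.0], [287.0, 206.0], [286.0, 150.0], [351.0, 150.0]]
```

View pics/w13.png

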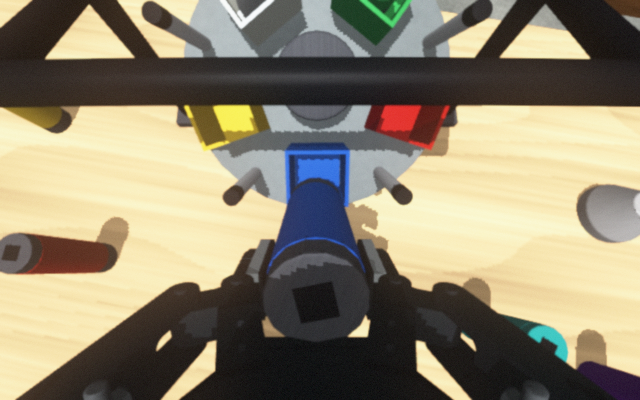

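The bin rim is seen at cols 287–350, far edge at row 147, within 3 px of prediction. I'll go down to just above the mouth.

Call:
arm_command --steps '[[[-0.0035, 0.01, 0.0014], [0.2, 0.1, 0.4], 0.3], [[-0.0035, 0.025, 0.0014], [0.2, 0.1, 0.4], 0.3], [[-0.004, 0.04, 0.0014], [0.2, 0.1, 0.4], 0.3], [[-0.004, 0.053, 0.0014], [0.2, 0.1, 0.4], 0.3], [[-0.004, 0.053, 0.0014], [0.2, 0.1, 0.4], 0.3]]'

```text
t: 14.75
tool_pos: [0.4841, -0.001, 0.2463]
tool_rot: [0.341, 1.905, -1.82]
contact_force: [-0.9, 0.8, -4.8]
opening: 0.0428
```

```bash

python3 - <<'E'
from st import *
for h in (.19,.17): print(h,rel(o,W(.105,0,h),RT()))
d=get("wrist","w14");S=get("scene","s14")
Yw=R.from_euler('z',ST[2]).as_matrix()
c=[disc(.105,0,.08)+sx*.031*FR+sy*.034*SD for sx,sy in ((1,1),(1,-1),(-1,-1),(-1,1))]
print(proj(d,stand_pts(*ST,c)).round(0).tolist())
M=R.from_rotvec(o["tool_rot"]).as_matrix()
bot=[o["tool_pos"]+M@np.array([.022*np.cos(a),.0977,.022*np.sin(a)]) for a in np.radians([0,90,180,270])]
print("bottom ring",proj(d,bot).round(0).tolist())
im=cv2.imread("pics/s14.png")[140:330,170:410]
cv2.imwrite("pics/s14z.png",cv2.resize(im,None,fx=3,fy=3,interpolation=cv2.INTER_CUBIC))
E
```

```text
14.75 [-0.29 -0.7   2.24  0.24  1.13  1.06] [ 0.4841 -0.001   0.2463] [-0.9  0.8 -4.8] 0.0428
radialF, ccw, h: [0.1041 0.0033 0.1944]
0.19 ([0.001, 0.0044, -0.0033], [-0.19, -0.34, -0.0])
0.17 ([0.001, 0.0244, -0.0034], [-0.19, -0.34, -0.0])
[[349.0, 229.0], [277.0, 229.0], [274.0, 164.0], [351.0, 163.0]]
bottom ring [[317.0, 226.0], [342.0, 202.0], [317.0, 176.0], [291.0, 202.0]]
```

View pics/w14.png

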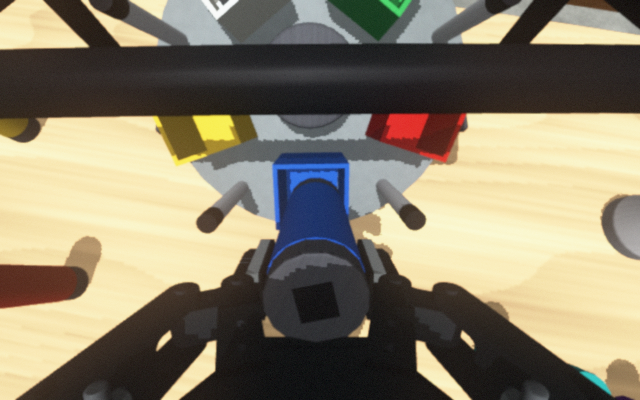

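View pics/s14z.png

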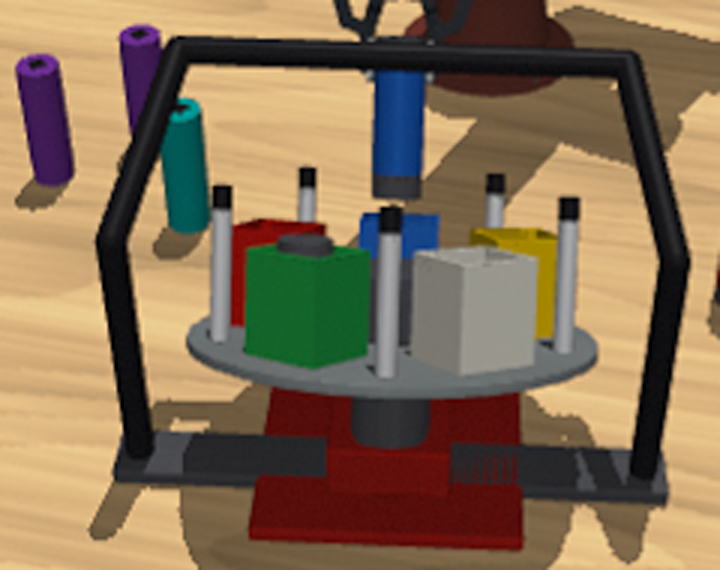

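```bash

python3 - <<'E'
from st import *
d=get("wrist","w15")
c=[disc(.105,0,.08)+sx*.031*FR+sy*.034*SD for sx,sy in ((1,1),(1,-1),(-1,-1),(-1,1))]
ci=[disc(.105,0,.08)+sx*.027*FR+sy*.030*SD for sx,sy in ((1,1),(1,-1),(-1,-1),(-1,1))]
im=np.ascontiguousarray(d["img"][:,:,::-1][120:260,230:420]); im=cv2.resize(im,None,fx=4,fy=4,interpolation=cv2.INTER_CUBIC)
for cc in (c,ci):
    q=(proj(d,stand_pts(*ST,cc))-[230,120])*4+1.5; cv2.polylines(im,[q.round().astype(int)],True,(0,255,255),1)
q=(proj(d,stand_pts(*ST,feats(0)))-[230,120])*4+1.5
for p in q: cv2.circle(im,tuple(p.round().astype(int)),3,(0,0,255),1)
cv2.imwrite("pics/w15z.png",im)
E
```

```text
14.85 [-0.29 -0.7   2.23  0.25  1.13  1.06] [ 0.4848 -0.001   0.249 ] [ 0.2 -0.4 -4.5] 0.0425
radialF, ccw, h: [0.1022 0.0034 0.1964]
```

View pics/w15z.png

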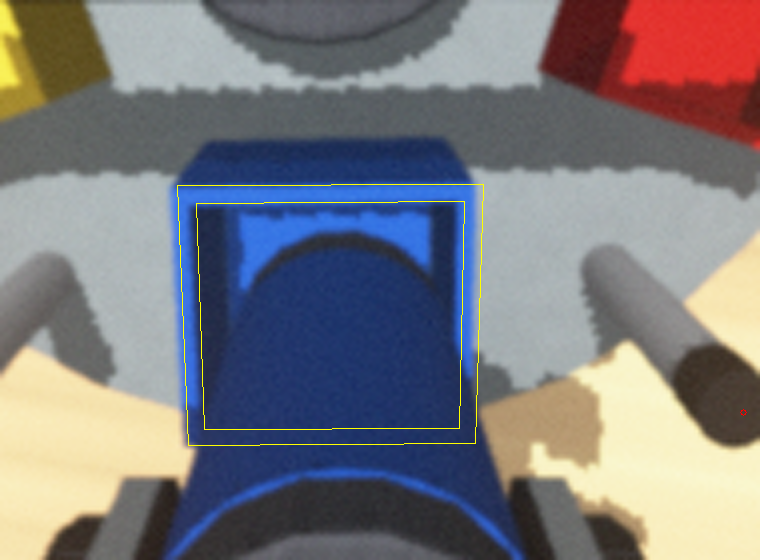

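The rim overlay agrees with the picture to about 2 px: the bin lies about 1.8 mm left of the model, and the radial position is right. I'll correct sideways, then enter.

```bash

python3 - <<'E'
from st import *
def Wc(F,c,h): return stand_pts(*ST,np.array([0,0,.13])+F*FR+c*SD+h*AX)[0]
for h in (.19,.165): print(h,rel(o,Wc(.105,-.0005,h),RT()))
E
```

```text
14.9 [-0.29 -0.7   2.23  0.25  1.13  1.06] [ 0.485  -0.0009  0.2498] [ 0.1 -0.4 -4.6] 0.0427
radialF, ccw, h: [0.1016 0.0033 0.197 ]
0.19 ([0.0035, 0.0069, -0.0039], [-0.29, -0.25, -0.32])
0.165 ([0.0036, 0.0319, -0.004], [-0.29, -0.25, -0.32])
```

Call:
arm_command --steps '[[[0.0035, 0.003, -0.004], [-0.3, -0.25, -0.3], 0.3], [[0.0035, 0.005, -0.004], [-0.3, -0.25, -0.3], 0.3], [[0.0035, 0.006, -0.004], [-0.3, -0.25, -0.3], 0.3], [[0.0035, 0.006, -0.004], [-0.3, -0.25, -0.3], 0.3], [[0.0035, 0.006, -0.004], [-0.3, -0.25, -0.3], 0.3]]'

```text
t: 15.4
tool_pos: [0.4843, 0.0031, 0.2429]
tool_rot: [0.335, 1.904, -1.816]
contact_force: [0.8, 0.5, -4.2]
opening: 0.043
```

```bash
cat >> st.py <<'E'
def Wc(F,c,h): return stand_pts(*ST,np.array([0,0,.13])+F*FR+c*SD+h*AX)[0]
E
python3 - <<'E'
from st import *
for h in (.19,.165): print(h,rel(o,Wc(.105,-.0005,h),RT()))
E
```

```text
15.4 [-0.28 -0.69  2.24  0.24  1.13  1.07] [0.4843 0.0031 0.2429] [ 0.8  0.5 -4.2] 0.043
radialF, ccw, h: [ 0.105  -0.0007  0.191 ]
0.19 ([0.0, 0.001, 0.0002], [0.01, 0.01, -0.03])
0.165 ([0.0, 0.026, 0.0002], [0.01, 0.01, -0.03])
```

Call:
arm_command --steps '[[[0, 0.006, 0], [0, 0, 0], 0.3], [[0, 0.013, 0], [0, 0, 0], 0.3], [[0, 0.02, 0], [0, 0, 0], 0.3], [[0, 0.026, 0], [0, 0, 0], 0.3], [[0, 0.026, 0], [0, 0, 0], 0.3]]'

```text
t: 15.9
tool_pos: [0.4967, 0.0057, 0.2185]
tool_rot: [0.332, 1.906, -1.816]
contact_force: [-0.4, -0.1, -4.8]
opening: 0.0425
```

```bash

python3 - <<'E'
from st import *
for h in (.145,.13): print(h,rel(o,Wc(.105,-.0005,h),RT()))
d=get("wrist","w16"); im=d["img"][:,:,::-1][120:260,230:420]; cv2.imwrite("pics/w16z.png",cv2.resize(im,None,fx=4,fy=4,interpolation=cv2.INTER_CUBIC))
E
```

```text
15.9 [-0.26 -0.64  2.25  0.24  1.06  1.07] [0.4967 0.0057 0.2185] [-0.4 -0.1 -4.8] 0.0425
radialF, ccw, h: [ 0.1062 -0.0011  0.1635]
0.145 ([-0.0013, 0.0185, 0.0006], [0.08, -0.01, 0.14])
0.13 ([-0.0013, 0.0335, 0.0006], [0.08, -0.01, 0.14])
```

View pics/w16z.png

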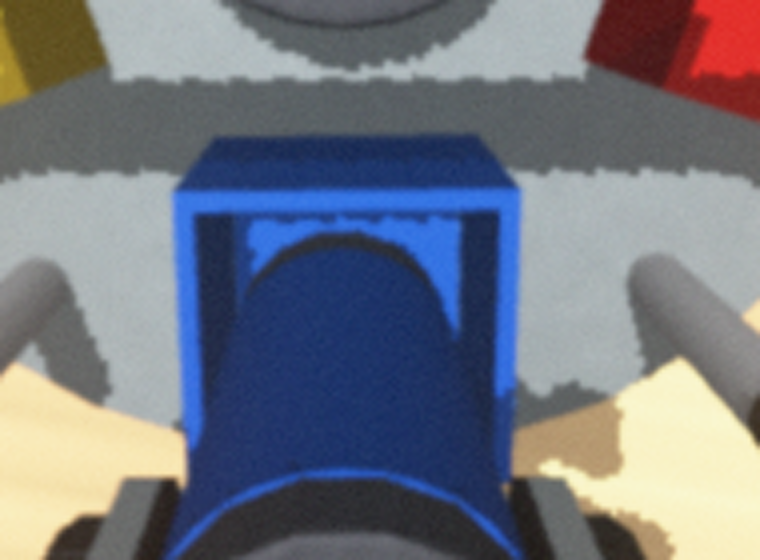

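The socket's foot is now inside the mouth, centred with no contact (vertical force −4.8 N, its own weight). Continuing down.

Call:
arm_command --steps '[[[-0.001, 0.005, 0.0005], [0, 0, 0.1], 0.3], [[-0.001, 0.01, 0.0005], [0, 0, 0.1], 0.3], [[-0.001, 0.015, 0.0005], [0, 0, 0.1], 0.3], [[-0.001, 0.02, 0.0005], [0, 0, 0.1], 0.3], [[-0.001, 0.023, 0.0005], [0, 0, 0.1], 0.3]]'

```text
t: 16.45
tool_pos: [0.5091, 0.0073, 0.199]
tool_rot: [0.334, 1.905, -1.815]
contact_force: [0.7, 0.1, -5.6]
opening: 0.0426
```

```bash

python3 - <<'E'
from st import *
for h in (.13,.12,): print(h,rel(o,Wc(.105,-.0005,h),RT()))
E
```

```text
16.45 [-0.25 -0.58  2.25  0.25  1.01  1.06] [0.5091 0.0073 0.199 ] [ 0.7  0.1 -5.6] 0.0426
radialF, ccw, h: [ 0.1052 -0.0006  0.1404]
0.13 ([-0.0002, 0.0104, 0.0001], [0.08, -0.01, 0.03])
0.12 ([-0.0002, 0.0204, 0.0001], [0.08, -0.01, 0.03])
```

Call:
arm_command --steps '[[[0, 0.003, 0], [0, 0, 0], 0.3], [[0, 0.006, 0], [0, 0, 0], 0.3], [[0, 0.009, 0], [0, 0, 0], 0.3], [[0, 0.011, 0], [0, 0, 0], 0.3], [[0, 0.012, 0], [0, 0, 0], 0.3]]'

```text
t: 16.95
tool_pos: [0.515, 0.0085, 0.1884]
tool_rot: [0.333, 1.905, -1.815]
contact_force: [0.2, -0.3, -5.5]
opening: 0.043
```

Call:
arm_command --steps '[[[0, 0.001, 0], [0, 0, 0], 0.3], [[0, 0.002, 0], [0, 0, 0], 0.3], [[0, 0.003, 0], [0, 0, 0], 0.3], [[0, 0.003, 0], [0, 0, 0], 0.3]]'

```text
t: 17.35
tool_pos: [0.5165, 0.0088, 0.1857]
tool_rot: [0.333, 1.906, -1.815]
contact_force: [-0.2, -0.3, -4.9]
opening: 0.043
```

```bash

python3 - <<'E'
from st import *
for h in (.13,.12,): print(h,rel(o,Wc(.105,-.0005,h),RT()))
E
```

```text
17.35 [-0.24 -0.54  2.24  0.25  0.97  1.06] [0.5165 0.0088 0.1857] [-0.2 -0.3 -4.9] 0.043
radialF, ccw, h: [ 0.1054 -0.0007  0.1251]
0.13 ([-0.0004, -0.0049, 0.0002], [0.09, -0.01, 0.05])
0.12 ([-0.0004, 0.0051, 0.0002], [0.09, -0.01, 0.05])
```

Now single-millimetre steps, watching the force.

Call:
arm_command --steps '[[[0, 0.001, 0], [0, 0, 0], 0.3], [[0, 0.0015, 0], [0, 0, 0], 0.3], [[0, 0.002, 0], [0, 0, 0], 0.3]]'

```text
t: 17.65
tool_pos: [0.5175, 0.0089, 0.1839]
tool_rot: [0.333, 1.906, -1.815]
contact_force: [-1.0, -0.2, -3.9]
opening: 0.0429
```

Call:
arm_command --steps '[[[0, 0.001, 0], [0, 0, 0], 0.3], [[0, 0.0015, 0], [0, 0, 0], 0.3], [[0, 0.002, 0], [0, 0, 0], 0.3]]'

```text
t: 17.95
tool_pos: [0.5185, 0.0091, 0.1821]
tool_rot: [0.333, 1.906, -1.815]
contact_force: [0.1, 0.6, -4.0]
opening: 0.0427
```

Call:
arm_command --steps '[[[0, 0.001, 0], [0, 0, 0], 0.3], [[0, 0.0015, 0], [0, 0, 0], 0.3], [[0, 0.002, 0], [0, 0, 0], 0.3]]'

```text
t: 18.25
tool_pos: [0.5195, 0.0093, 0.1803]
tool_rot: [0.333, 1.906, -1.815]
contact_force: [-1.0, 0.9, -4.2]
opening: 0.0426
```

Call:
arm_command --steps '[[[0, 0.001, 0], [0, 0, 0], 0.3], [[0, 0.0015, 0], [0, 0, 0], 0.3], [[0, 0.002, 0], [0, 0, 0], 0.3]]'

```text
t: 18.55
tool_pos: [0.5204, 0.0095, 0.1785]
tool_rot: [0.333, 1.906, -1.815]
contact_force: [-0.3, -0.6, -4.3]
opening: 0.0429
```

```bash

python3 - <<'E'
from st import *
for h in (.115,.11): print(h,rel(o,Wc(.105,-.0005,h),RT()))
E
```

```text
18.55 [-0.23 -0.52  2.24  0.25  0.95  1.06] [0.5204 0.0095 0.1785] [-0.3 -0.6 -4.3] 0.0429
radialF, ccw, h: [ 0.1055 -0.0007  0.1168]
0.115 ([-0.0005, 0.0018, 0.0002], [0.1, -0.01, 0.06])
0.11 ([-0.0005, 0.0068, 0.0002], [0.1, -0.01, 0.06])
```

Call:
arm_command --steps '[[[0, 0.001, 0], [0, 0, 0], 0.3], [[0, 0.0015, 0], [0, 0, 0], 0.3], [[0, 0.002, 0], [0, 0, 0], 0.3]]'

```text
t: 18.85
tool_pos: [0.5214, 0.0097, 0.1766]
tool_rot: [0.333, 1.906, -1.815]
contact_force: [0.6, -0.2, -5.3]
opening: 0.0427
```

Call:
arm_command --steps '[[[0, 0.001, 0], [0, 0, 0], 0.3], [[0, 0.0015, 0], [0, 0, 0], 0.3], [[0, 0.002, 0], [0, 0, 0], 0.3]]'

```text
t: 19.15
tool_pos: [0.5224, 0.0099, 0.1748]
tool_rot: [0.333, 1.906, -1.815]
contact_force: [-0.2, -0.3, -4.4]
opening: 0.043
```

Call:
arm_command --steps '[[[0, 0.001, 0], [0, 0, 0], 0.3], [[0, 0.0015, 0], [0, 0, 0], 0.3], [[0, 0.002, 0], [0, 0, 0], 0.3]]'

```text
t: 19.45
tool_pos: [0.5234, 0.0101, 0.1731]
tool_rot: [0.333, 1.906, -1.815]
contact_force: [-0.3, 0.4, -5.4]
opening: 0.043
```

Call:
arm_command --steps '[[[0, 0.001, 0], [0, 0, 0], 0.3], [[0, 0.0015, 0], [0, 0, 0], 0.3], [[0, 0.002, 0], [0, 0, 0], 0.3]]'

```text
t: 19.75
tool_pos: [0.5244, 0.0102, 0.1713]
tool_rot: [0.333, 1.906, -1.815]
contact_force: [1.1, -0.3, -4.8]
opening: 0.0429
```

Call:
arm_command --steps '[[[0, 0.001, 0], [0, 0, 0], 0.3], [[0, 0.0015, 0], [0, 0, 0], 0.3], [[0, 0.002, 0], [0, 0, 0], 0.3]]'

```text
t: 20.05
tool_pos: [0.5254, 0.0104, 0.1694]
tool_rot: [0.333, 1.906, -1.815]
contact_force: [-0.4, 1.0, -4.8]
opening: 0.0429
```

Call:
arm_command --steps '[[[0, 0.001, 0], [0, 0, 0], 0.3], [[0, 0.0015, 0], [0, 0, 0], 0.3], [[0, 0.002, 0], [0, 0, 0], 0.3]]'

```text
t: 20.35
tool_pos: [0.5265, 0.0106, 0.1695]
tool_rot: [0.332, 1.906, -1.815]
contact_force: [-14.1, -0.5, 7.9]
opening: 0.043
```

```bash

python3 - <<'E'
from st import *
S=get("scene","s17"); d=get("wrist","w17"); im=d["img"][:,:,::-1][120:300,230:420]; cv2.imwrite("pics/w17z.png",cv2.resize(im,None,fx=3,fy=3,interpolation=cv2.INTER_CUBIC))
E
```

```text
20.35 [-0.23 -0.49  2.24  0.25  0.92  1.06] [0.5265 0.0106 0.1695] [-14.1  -0.5   7.9] 0.043
radialF, ccw, h: [ 0.1046 -0.0007  0.106 ]
```

View pics/w17z.png

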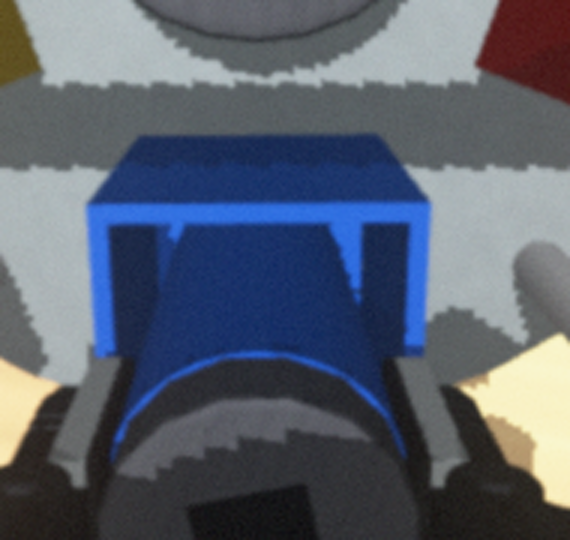

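Contact: the axial force jumped about 18 N at h = 0.106, which puts the floor about 72 mm below the mouth. I'll ease off slightly so it rests lightly before letting go.

Call:
arm_command --steps '[[[0, 0, 0], [0, 0, 0], 0.3], [[0, 0, 0], [0, 0, 0], 0.3]]'

```text
t: 20.65
tool_pos: [0.5268, 0.0105, 0.1701]
tool_rot: [0.332, 1.905, -1.815]
contact_force: [-0.4, 0.2, -4.7]
opening: 0.0424
```

Call:
arm_command --steps '[[[0, 0.0004, 0], [0, 0, 0], 0.3], [[0, 0.0007, 0], [0, 0, 0], 0.3], [[0, 0.0007, 0], [0, 0, 0], 0.3]]'

```text
t: 20.95
tool_pos: [0.5272, 0.0106, 0.17]
tool_rot: [0.332, 1.905, -1.815]
contact_force: [-5.9, 0.6, 2.3]
opening: 0.0431
```

Call:
arm_command --steps '[[[0, 0.0003, 0], [0, 0, 0], 0.55], [[0, 0.0003, 0], [0, 0, 0], 0.6], [[0, 0, 0], [0, 0, 0], 0.8], [[0, 0, 0], [0, 0, 0], 1], [[0, 0, 0], [0, 0, 0], 1]]'

```text
t: 21.45
tool_pos: [0.5274, 0.0105, 0.1703]
tool_rot: [0.332, 1.904, -1.814]
contact_force: [-0.3, 0.0, 0.1]
opening: 0.0851
```

```bash

python3 - <<'E'
from st import *
S=get("scene","s18"); d=get("wrist","w18")
im=cv2.imread("pics/s18.png")[140:330,170:410]
cv2.imwrite("pics/s18z.png",cv2.resize(im,None,fx=3,fy=3,interpolation=cv2.INTER_CUBIC))
E
```

```text
21.45 [-0.23 -0.49  2.24  0.25  0.92  1.06] [0.5274 0.0105 0.1703] [-0.3  0.   0.1] 0.0851
radialF, ccw, h: [ 0.1035 -0.0005  0.1062]
```

View pics/w18.png

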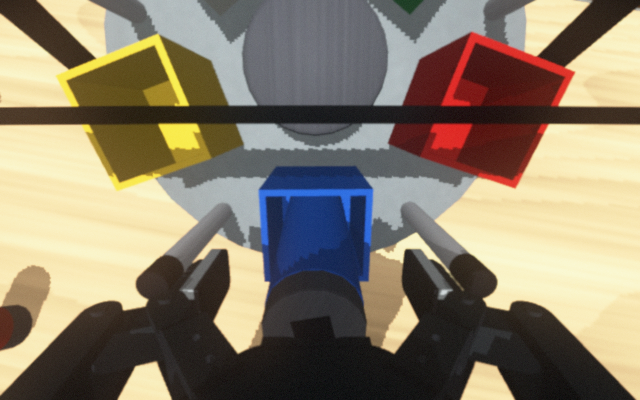

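View pics/s18z.png

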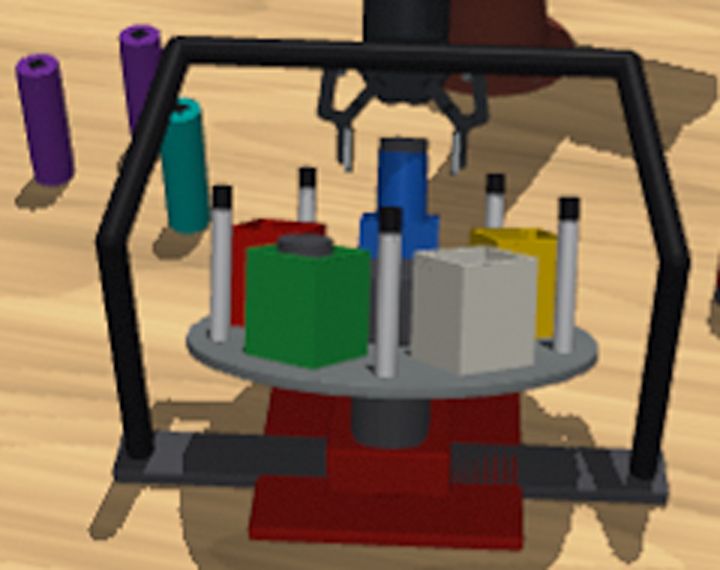

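The socket stands in the blue bin, clear of the open fingers. Retreating straight along the axis.

Call:
arm_command --steps '[[[0, -0.015, 0], [0, 0, 0], 1], [[0, -0.035, 0], [0, 0, 0], 1], [[0, -0.06, 0], [0, 0, 0], 1], [[0, -0.09, 0], [0, 0, 0], 1], [[0, -0.12, 0], [0, 0, 0], 1]]'

```text
t: 22.05
tool_pos: [0.4675, -0.0001, 0.2747]
tool_rot: [0.332, 1.905, -1.815]
contact_force: [0.2, -0.4, -0.1]
opening: 0.0853
```

Call:
arm_command --steps '[[[0.01, -0.03, 0.04], [0, 0, 0], 1], [[0.01, -0.04, 0.08], [0, 0, 0], 1], [[0.01, -0.04, 0.12], [0, 0, 0], 1], [[0.01, -0.04, 0.15], [0, 0, 0], 1], [[0.01, -0.04, 0.15], [0, 0, 0], 1]]'

```text
t: 22.55
tool_pos: [0.4658, -0.1559, 0.3038]
tool_rot: [0.336, 1.906, -1.818]
contact_force: [0.0, 0.2, -1.0]
opening: 0.0854
```

```bash

python3 - <<'E'
from st import *
S=get("scene","s19"); T=get("top","t19"); d=get("wrist","w19")
im=cv2.imread("pics/s19.png")[180:250,235:365]
cv2.imwrite("pics/s19z.png",cv2.resize(im,None,fx=6,fy=6,interpolation=cv2.INTER_CUBIC))
for th in np.radians([-1,0,1]): print(np.degrees(th),((proj(S,stand_pts(*ST,feats(th)))-[235,180])*6+2.5).round(0).tolist())
im=cv2.imread("pics/t19.png")[70:225,210:395]
cv2.imwrite("pics/t19z.png",cv2.resize(im,None,fx=4,fy=4,interpolation=cv2.INTER_CUBIC)[:600])
E
```

```text
22.55 [-0.7  -0.62  2.1   0.4   1.33  0.67] [ 0.4658 -0.1559  0.3038] [ 0.   0.2 -1. ] 0.0854
radialF, ccw, h: [0.1144 0.1526 0.2668]
-1.0 [[230.0, 97.0], [51.0, 132.0], [378.0, 177.0], [744.0, 158.0], [606.0, 110.0]]
0.0 [[225.0, 97.0], [52.0, 133.0], [385.0, 178.0], [746.0, 157.0], [602.0, 110.0]]
1.0 [[221.0, 97.0], [53.0, 134.0], [392.0, 178.0], [747.0, 157.0], [597.0, 109.0]]
```

View pics/s19z.png

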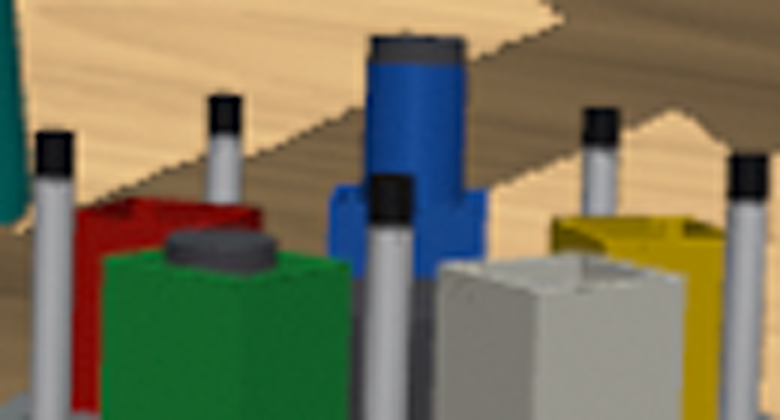

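View pics/w19.png

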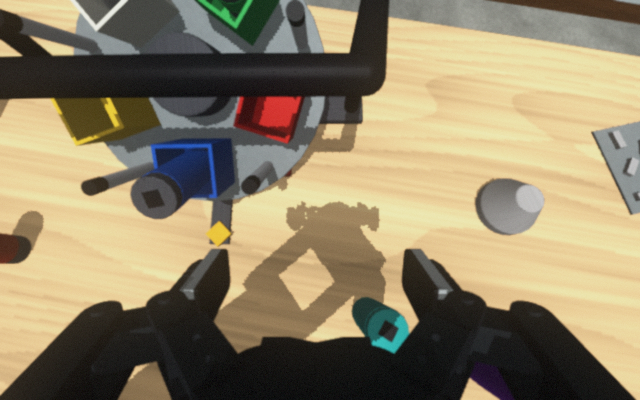

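View pics/s19.png

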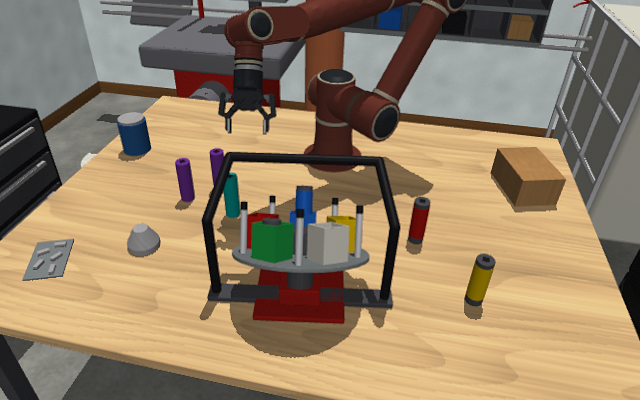

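View pics/t19z.png

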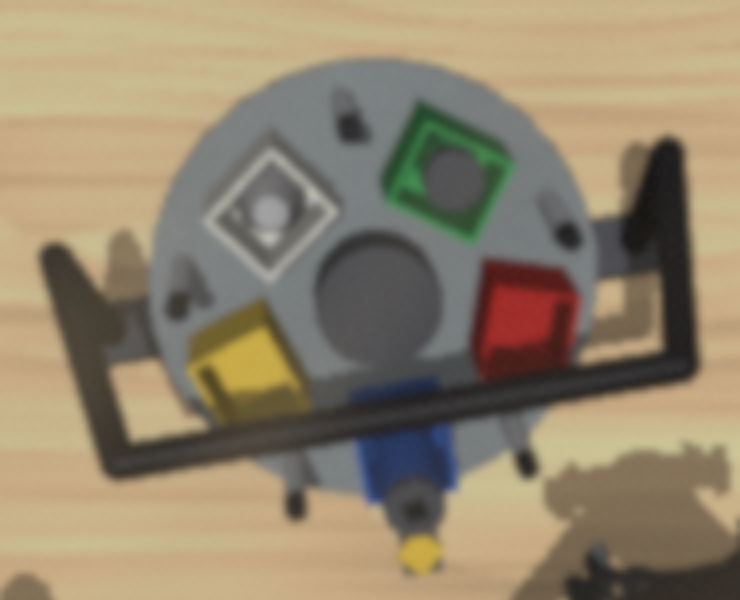

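The post caps haven't moved and show a turn of 0 to +1°. Blue is at the arrow, the socket is in its bin, and the other parts are where they started. Handing in.

```bash
python3 -c "
from station import ctrl
print(ctrl.finish_job())"
```

```text
the job is handed in; nothing more can be done
None
```

The job is handed in: the blue bin is at the yellow arrow and the blue-sleeved socket is standing in it. The hand-in gave no verdict.

- **Turning:** I turned the carousel about 150° counter-clockwise in two pinched-post strokes (about 77° and 73°), each starting from a fresh post near the front.
- **Placing:** With the tool parallel to the axis, I lowered the socket in roughly 2 mm moves until it met the floor, about 72 mm below the mouth. First contact was about 18 N. I eased off, touched down again at about 9 N at the same height, so the floor had not slipped, then let go and backed out along the axis.

**Last checks**
- In the scene camera most post caps put the turn between 0 and +0.5°, with the rear one nearer +0.9°. Before placing, the wrist camera had the bin about 1.8 mm (about 1°) the other way, which is within its calibration error.
- The last pictures show the socket leaning lightly on the bin's front wall. The red and yellow sockets, the cone and the look-alikes look unmoved, though I checked them only by eye.
- The gripper was clear of everything, and the run took about 23 s of the 72 s allowed.

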